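Scrape a cut asparagus sample off the bench scoop into the beaker

ROBOT

A 6-joint arm with a two-finger parallel gripper is mounted at the origin on the work surface. World frame = base frame: x ahead of the robot, y to its left, z up, the work surface at z = 0. Lengths are in mm, angles in rad, forces in N, time in s.
With the tool pointing down it reaches from about 425 to 950 mm from the base axis. Payload 14.7 kg.
Tool frame: the origin (TCP) lies midway between the tips of the shut fingers; the grasp point (between the pads) lies 19 mm behind it; z points along the fingers, y is the direction in which the jaws open and shut (so a half turn about z gives the same grasp; the last joint's range is limited). The gripper opens to 85 mm and grips with 20 to 120 N. Pads are 22 mm wide; open, the fingers measure 114 mm over their backs; the gripper's body (76 mm by 85 mm) begins 54 mm behind the grasp point. The pads swing forward as they close: fully open they stand 13 mm farther back than shut.
Start: joints at [-1.185, 0.48, 1.596, -0, 1.065, -0.047], TCP at [272.634, -590.053, 207.297] pointing down, gripper open.
Joint ranges: [-2.75, 2.75], [-0.82, 2.05], [0.23, 2.67], [-1.56, 4.7], [0.09, 2.69], [-2.92, 2.92]. Speed limits (rad/s): [1.89, 1.89, 2.39, 3.01, 3.01, 3.01].

INTERFACE

Orientations are given as [roll, pitch, yaw] about the fixed x, y, z axes, in that order (R = Rz(yaw) Ry(pitch) Rx(roll)).
In Python, from plant import ctrl, vision, models gives the robot as it stands.
- The arm moves only by the tool arm_command, never from a script. Its argument "deltas" is a list that holds one entry, the list of rows, each a list of 6 numbers: the shift along the tool's x, y, z each as a share of 3 cm, from -1 to 1, then the turn, a rotation vector about the tool's x, y, z each as a share of 8 degrees, from -1 to 1. In form: [[[x, y, z, ax, ay, az], ...]]. A call has 1 to 12 rows; each row shifts and turns the commanded pose from where the row before left it, along the tool's axes as they then stand; what a row does not reach is not made up. A row lasts 1/10 s, in which the tool goes at most 50 mm and 8.59 degrees, less where a joint would pass 70% of its speed; a pose out of reach is approached as far as the arm can. A call with a number of a shift or a turn outside -1 to 1 is refused whole. A call with a gripper value outside its range is refused whole. "gripper" is the finger opening in mm, from 0 to 85.4, set as the call begins (left out, the last holds). The fingers move at their own pace and stop on an object; "force" is the grip in N (left out, the last holds). Time passes only in rows, so rows that do not move let the fingers close. It gives the time, the measured TCP pose, the force and the opening at its end, in the units of the state.
- ctrl.observe(): the state, without advancing time (a new reading comes with each control period).
- vision.grab_frame(name): name is "scene" or "top" or "wrist"; returns (picture, depth): 400x640x3 uint8, red, green, blue; 400x640 float32, mm along the optical axis (not along the pixel's ray), 0 where there is no reading.
- vision.camera_params(name): a dict with "K" (3x3 intrinsics, pixels), "R" (3x3) and "t" (3): a world point X has camera coordinates R X + t. Camera axes: x right, y down, z forward; pixel columns grow to the right and rows downward; lengths in mm; the calibration is good to about 2 mm. A picture is of the moment at which its call begins: read the wrist's pose just before it. camera_params takes no time and is no camera call; for the wrist camera it gives the pose at the moment of the call.
- ctrl.finish_job(): hands the job in, once; it reports no verdict.
Trained networks look in the newest picture that a camera, given by its name, has taken for a name from the list of things; names that differ only in an ending like _2 or _b are one class to them, and where a whole thing is asked for, a point or a joint stands for the part that bears it (a point fixed in the world has none). Each returns a list of dicts, best first, with "conf" (0 to 1); they miss things now and then, are a little off and sometimes report something else, mostly with a low value. They report only what shows in the picture. A call takes as long as a camera call.
- models.recognise(camera, label): "extent" ([left, top, right, bottom] in pixels, round what is visible of it).
- models.silhouettes(camera, label): "region" (400x640 bool, what is visible of it) and "extent" ([left, top, right, bottom] in pixels, round what is visible of it).
The state is a dict: "time": time; "joint_pos": joint angles; "joint_vel": joint speeds; "tau": joint torques, N m; "ee_pos": TCP position; "orientation": TCP orientation; "force": force on the tool from outside, world axes, zero at the start; "ft_torque": the same for the moment, N m; "finger_gap": finger opening in mm.
Only numpy, scipy, OpenCV 4.12 (cv2) and the standard library are available. Lean on these libraries where they do the work, as an engineer would, in place of code of your own. Each camera call takes 0.05 s, during which the arm holds its last target.

TASK

Put the one cut asparagus piece left on the white board onto the flat scoop with the other four, then carry the loaded scoop to the glass beaker in the red holder. Rest the blade's front edge on the beaker's rim while all five pieces are still on it, tip the handle up, and keep the edge lightly pressed on the rim until every piece has scraped off into the beaker. Then lay the empty scoop flat back on the board, without hitting the glass hard or shifting the bottle, the full beaker or the bunch of spears.

Things in the scene. Friction and masses are not known exactly. Their poses are not given: they have to be found in the camera images.
- board: white cutting board with blue corners, lying fixed on the bench, 400 mm (x) by 300 mm (y), its flat top 16 mm above the bench. Origin: centre of its underside at bench level; z up. It may lie to the robot's left or right, turned up to 0.25 rad.
- scoop: loose flat steel hand scoop with a blue handle (about 170 g), lying blade-flat on the board, lip away from the robot (heading within 0.5 rad of world +x). Blade 110 mm long (x -55 to 55), 80 mm wide, 3 mm thick; 3 mm side walls fall from 30 mm at the back to nothing at x=28; back wall 30 mm high. Balances over the rear half of the blade. Origin: centre of the blade's underside; x to the lip, z up.
- scoop_lip (a point): middle of the blade's front edge, which is straight, 80 mm wide and open, on the underside: scoop (55, 0, 0) mm. Axes as the scoop's.
- scoop_grip (a point): point in the middle of the handle's section, 35 mm behind the blade: scoop (-90, 0, 34) mm. The handle is straight, parallel to the blade, flat-sided, 22 mm wide (y), 24 mm high (z 22 to 46), from x=-62 to x=-168: grasp it here across the 22 mm. Axes as the scoop's.
- piece1: cut asparagus piece, cream cylinder 22 mm in diameter, 26 mm high, 12 g, standing on its end on the scoop's blade in the rear two thirds (scoop x -36 to +3 mm at the centre). On the steel it starts to slide or topple at a slope of 25 to 36 degrees. Origin: centre of its lower end; z along its axis.
- piece2: cut asparagus piece, cream cylinder 22 mm in diameter, 26 mm high, 12 g, standing on its end on the scoop's blade in the rear two thirds (scoop x -36 to +3 mm at the centre). On the steel it starts to slide or topple at a slope of 25 to 36 degrees. Origin: centre of its lower end; z along its axis.
- piece3: cut asparagus piece, cream cylinder 22 mm in diameter, 26 mm high, 12 g, standing on its end on the scoop's blade in the rear two thirds (scoop x -36 to +3 mm at the centre). On the steel it starts to slide or topple at a slope of 25 to 36 degrees. Origin: centre of its lower end; z along its axis.
- piece4: cut asparagus piece, cream cylinder 22 mm in diameter, 26 mm high, 12 g, standing on its end on the scoop's blade in the rear two thirds (scoop x -36 to +3 mm at the centre). On the steel it starts to slide or topple at a slope of 25 to 36 degrees. Origin: centre of its lower end; z along its axis.
- stray: the fifth piece, the same (22 mm diameter, 26 mm high, 12 g), standing on its end on the board beside the scoop's handle, on the handle's -y side, 55 to 75 mm from the handle's centre line. Origin: centre of its lower end; z along its axis. The front 40 mm of the blade is free for it.
- holder: red holder fixed on the bench: square foot 140 by 140 mm, 8 mm thick, with a round collar 126 mm across and 50 mm high round the beaker. Origin: centre of the underside of the foot.
- beaker: open glass beaker standing loosely in the holder's collar (about 3 mm play), 110 mm outside diameter, wall 4 mm, 140 mm high, 450 g. Origin: centre of its underside (8 mm above the bench); z up.
- beaker_rim (a point): centre of the beaker's mouth at the height of its rim, 140 mm above the beaker's underside, 148 mm above the bench; the rim's outer radius is 55 mm, inner 51 mm.
- full_beaker: bystander: glass beaker already full of cut pieces (one solid thing), 90 mm in diameter, 165 mm high, 130 to 155 mm from the holder's centre. Origin: centre of its underside.
- reagent: bystander: brown glass bottle with a blue cap, 76 mm in diameter, 205 mm high, 130 to 155 mm from the holder's centre, on the side away from the full beaker. Origin: centre of its underside.
- bunch: bystander: bunch of five uncut asparagus spears in blue bands, one solid thing about 200 mm long (x), 63 mm wide (y), 40 mm high, lying along the +y edge of the board. Origin: underside, near the middle.

How it is judged:
By the outcome, as a careful person would: the job done as asked, in the order asked, and still so for the second after the job is handed in, with the robot touching nothing.
It also fails if it takes over 72 s, if anything falls off the work surface, if the arm or the gripper's body presses on something with over 40 N, if the wrist force passes 120 N, or if a joint passes its speed limit or range.

## Working session

There is one attempt and no reset: what is moved stays moved. The work goes in short steps, Python scripts to look and compute and a tool call to move; the robot and the scene stay as the last step left them, time stands still between calls to the robot, and variables do not carry over. Pictures are saved under pics/ and viewed, and the job is handed in when it is done.

Besides the shell and the picture viewer there is one more tool, called after ">>>" by a JSON object that holds its "method" and its "body". arm_command: Moves the arm, as the interface text tells. Shift numbers are shares of 3 cm and turn numbers shares of 8 degrees, none past 1 either way. Its arguments: {"type":"object","properties":{"deltas":{"type":"array","items":{"type":"array","items":{"type":"array","items":{"type":"number"}}}},"gripper":{"type":"number"},"force":{"type":"number"}},"required":["deltas"]}

```bash
ls; mkdir -p pics; python3 - <<'E'
from plant import ctrl, vision, models
import cv2
print(ctrl.observe())
for n in ("scene","top"):
    im,d=vision.grab_frame(n); cv2.imwrite(f"pics/{n}0.png",im[:,:,::-1]); p=vision.camera_params(n); print(n,p)
E
```

```text
pics
{'time': 0.0, 'joint_pos': array([-1.18460795e+00,  4.80834636e-01,  1.59689000e+00,  9.31121221e-06,
        1.06511089e+00, -4.65892332e-02]), 'joint_vel': array([ 0.00081288, -0.00151787, -0.00010817,  0.00035924, -0.00048817,
        0.00023301]), 'tau': array([ 2.03283613e-03, -9.50647044e+01, -4.30185950e+01,  2.18212181e-04,
        1.24677265e-02,  1.85794505e-05]), 'ee_pos': array([ 272.46179451, -589.63523577,  206.66459058]), 'orientation': array([-3.14035151e+00, -6.60149449e-05,  4.32773056e-01]), 'force': array([ 0.10327817, -0.3507136 ,  0.31874013]), 'ft_torque': array([-0.01056126,  0.00888573, -0.01053712]), 'finger_gap': 85.33796098756663}
scene {'K': array([[518.9922109 ,   0.        , 321.71531517],
       [  0.        , 518.9922109 , 202.32272717],
       [  0.        ,   0.        ,   1.        ]]), 'R': array([[ 0.5885793 ,  0.80823294,  0.01827373],
       [ 0.47289821, -0.32586946, -0.81864301],
       [-0.65569939,  0.49047794, -0.57401193]]), 't': array([-327.8012498 , -173.89158148, 1743.81725378])}
top {'K': array([[514.61272756,   0.        , 312.60664227],
       [  0.        , 514.61272756, 207.00064787],
       [  0.        ,   0.        ,   1.        ]]), 'R': array([[-0.01927513, -0.99970422, -0.01483028],
       [-0.98799775,  0.02131898, -0.15299002],
       [ 0.15326094,  0.01170338, -0.98811645]]), 't': array([  -4.67565426,  572.99137633, 1277.52927433])}
```

View pics/scene0.png

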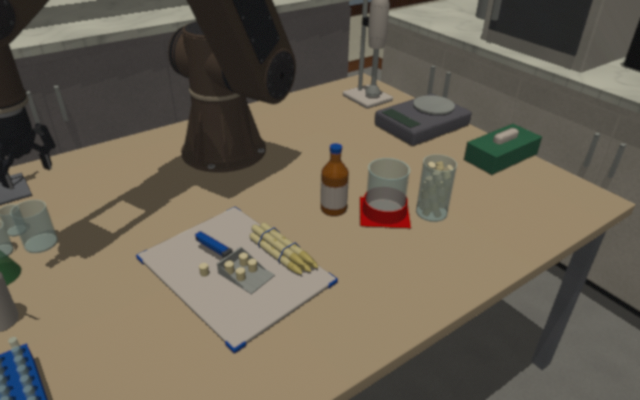

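View pics/top0.png

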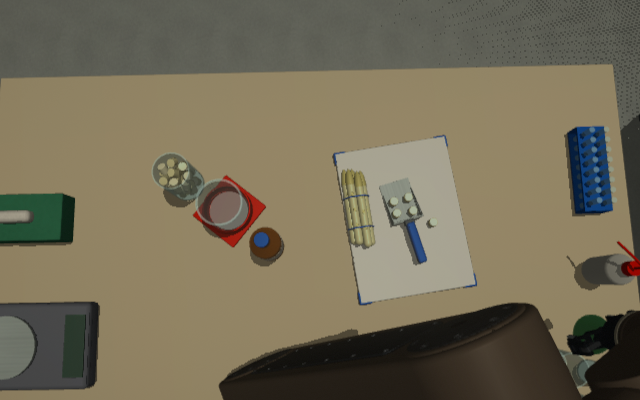

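```bash
cat > h.py <<'E'
import numpy as np, cv2
from plant import ctrl, vision, models
def ray(cam,u,v):
    p=cam if isinstance(cam,dict) else vision.camera_params(cam)
    d=p["R"].T@np.linalg.inv(p["K"])@np.array([u,v,1.]); c=-p["R"].T@p["t"]; return c,d
def onz(cam,u,v,z):
    c,d=ray(cam,u,v); return c+d*(z-c[2])/d[2]
def proj(cam,X):
    p=cam if isinstance(cam,dict) else vision.camera_params(cam)
    q=p["K"]@(p["R"]@np.array(X,float)+p["t"]); return q[:2]/q[2]
def cloud(cam,depth,mask,p=None):
    p=p or vision.camera_params(cam); v,u=np.nonzero(mask&(depth>0)); z=depth[v,u]
    X=np.linalg.inv(p["K"])@np.vstack([u*z,v*z,z]); return (p["R"].T@(X-p["t"][:,None])).T
E
python3 - <<'E'
from h import *
import pickle
D={}
for cam in ("top","scene"):
    im,d=vision.grab_frame(cam)
    for l in ("scoop","stray","beaker","holder","full_beaker","reagent","bunch","board"):
        r=models.silhouettes(cam,l)
        for k in r[:6] if l=="stray" else r[:2]:
            X=cloud(cam,d,k["region"]); m=np.median(X,0) if len(X) else None
            print(cam,l,round(k["conf"],2),np.round(k["extent"]),k["region"].sum(),np.round(m,0), np.round(np.percentile(X,[2,98],axis=0),0).tolist() if len(X) else '')
            D.setdefault((cam,l),[]).append(k)
    D[cam]=(im,d)
pickle.dump(D,open("d0.pkl","wb"))
im=D["top"][0]; cv2.imwrite("pics/topzoom.png",cv2.resize(im[120:310,320:490],None,fx=3.5,fy=3.1,interpolation=cv2.INTER_CUBIC)[:,:,::-1])
im=D["scene"][0]; cv2.imwrite("pics/scenezoom.png",cv2.resize(im[200:360,130:350],None,fx=3.5,fy=3.5,interpolation=cv2.INTER_CUBIC)[:,:,::-1])
print(ctrl.observe()["time"])
E
```

```text
top scoop 0.97 [379. 179. 428. 261.] 1397 [ 568. -257.   21.] [[433.0, -292.0, 13.0], [638.0, -199.0, 64.0]]
top stray 0.63 [426. 222. 435. 226.] 57 [ 526. -321.   41.] [[517.0, -331.0, 27.0], [536.0, -313.0, 46.0]]
top beaker 0.88 [193. 180. 249. 227.] 2080 [583. 218.  59.] [[519.0, 152.0, 7.0], [625.0, 257.0, 150.0]]
top holder 0.59 [195. 174. 263. 250.] 840 [536. 167.   9.] [[485.0, 121.0, 1.0], [638.0, 289.0, 52.0]]
top full_beaker 0.7 [152. 155. 205. 201.] 1674 [644. 312. 137.] [[603.0, 274.0, 21.0], [690.0, 360.0, 166.0]]
top reagent 0.67 [250. 226. 283. 262.] 912 [470.  91. 140.] [[440.0, 62.0, 19.0], [509.0, 133.0, 206.0]]
top reagent 0.64 [197. 181. 250. 228.] 2102 [582. 217.  58.] [[519.0, 152.0, 7.0], [625.0, 257.0, 150.0]]
top board 0.71 [334. 135. 475. 307.] 13696 [ 508. -275.   15.] [[346.0, -407.0, 9.0], [738.0, -115.0, 21.0]]
scene scoop 0.63 [196. 230. 275. 295.] 1460 [ 555. -261.   25.] [[440.0, -297.0, 16.0], [643.0, -202.0, 64.0]]
scene stray 0.64 [202. 263. 206. 273.] 100 [ 536. -327.   36.] [[523.0, -336.0, 18.0], [542.0, -319.0, 45.0]]
scene beaker 0.79 [366. 161. 408. 214.] 1890 [590. 188. 112.] [[522.0, 149.0, 52.0], [629.0, 256.0, 149.0]]
scene holder 0.71 [360. 193. 412. 230.] 1082 [615. 164.  15.] [[501.0, 118.0, 1.0], [658.0, 243.0, 51.0]]
scene holder 0.43 [134. 208. 339. 352.] 11527 [ 602. -299.   16.] [[354.0, -411.0, 9.0], [753.0, -105.0, 19.0]]
scene full_beaker 0.97 [414. 154. 455. 221.] 2102 [667. 290. 109.] [[607.0, 271.0, 6.0], [694.0, 358.0, 165.0]]
scene reagent 0.76 [314. 140. 349. 218.] 1628 [498.  82. 102.] [[459.0, 59.0, 6.0], [516.0, 120.0, 205.0]]
scene bunch 0.73 [248. 221. 317. 275.] 1636 [ 586. -145.   48.] [[481.0, -172.0, 16.0], [667.0, -104.0, 58.0]]
scene board 0.76 [135. 205. 337. 354.] 11824 [ 601. -298.   16.] [[353.0, -412.0, 6.0], [753.0, -104.0, 20.0]]
1.0
```

View pics/topzoom.png

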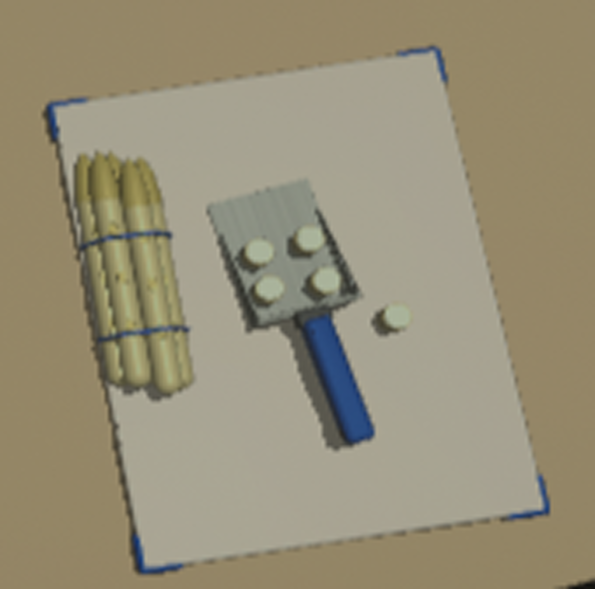

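View pics/scenezoom.png

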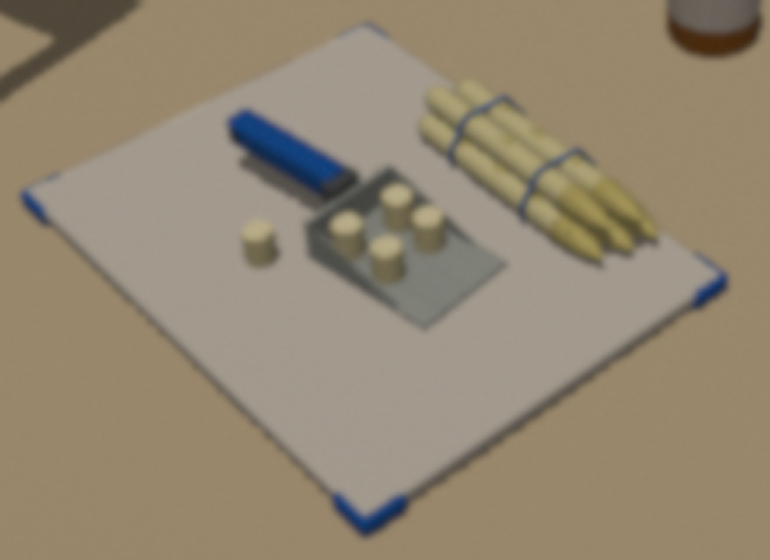

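```bash
python3 - <<'E'
from h import *
import pickle
D=pickle.load(open("d0.pkl","rb"))
for cam,pts in (("top",[(379.1,186.4),(408,178.1)]),("scene",[(274.6,275.7),(251.4,293.7)])):
    P=[onz(cam,*p,19)[:2] for p in pts]; d=P[0]-P[1]; print(cam,"lip corners",np.round(P,1),"w",np.linalg.norm(d).round(1),"mid",np.round((P[0]+P[1])/2,1),"h",np.round(np.arctan2(d[1],d[0])-np.pi/2,3))
    im,d=D[cam]; m=D[(cam,"scoop")][0]["region"]; hsv=cv2.cvtColor(im,cv2.COLOR_RGB2HSV)
    b=m&(hsv[...,0]>100)&(hsv[...,0]<130)&(hsv[...,1]>120)
    X=cloud(cam,d,b); T=X[X[:,2]>55]; c=T[:,:2].mean(0); w,V=np.linalg.eigh(np.cov(T[:,:2].T)); a=V[:,1]*np.sign(V[0,1]); s=(T[:,:2]-c)@a
    print(" handle n",len(T),"z",np.median(T[:,2]).round(1),"c",c.round(1),"h",np.arctan2(a[1],a[0]).round(3),"range",s.min().round(1),s.max().round(1),"width",np.sqrt(w[0]*12).round(1))
    # stray
    m=D[(cam,"stray")][0]["region"]; X=cloud(cam,d,m); print(" stray",X.mean(0).round(1),"top",X[X[:,2]>38].mean(0).round(1))
# stray triangulation of top disc centre
def tri(a,b):
    c1,d1=ray("top",*a);c2,d2=ray("scene",*b); A=np.c_[d1,-d2]; t=np.linalg.lstsq(A,c2-c1,rcond=None)[0]; p,q=c1+d1*t[0],c2+d2*t[1]; return ((p+q)/2).round(1),np.linalg.norm(p-q).round(1)
print("stray top tri",tri((320+397/3.5,120+317/3.1),(130+259/3.5,200+229/3.5)))
print("handle rear top tri",tri((320+357/3.5,120+436/3.1),(130+243/3.5,200+116/3.5)))
print("lip tri",tri((379.1,186.4),(274.6,275.7)),tri((408,178.1),(251.4,293.7)))
# pieces on blade
for a,b in (((258,249),(397,192)),((268,287),(397,192)),((310,236),(387,244)),((326,279),(347,222)),((258,249),(429,215))):
    print(tri((320+a[0]/3.5,120+a[1]/3.1),(130+b[0]/3.5,200+b[1]/3.5)))
# beakers
for l,z in (("beaker",148),("full_beaker",165),("reagent",205)):
    for cam in ("top","scene"):
        im,d=D[cam]; X=cloud(cam,d,D[(cam,l)][0]["region"]); T=X[(X[:,2]>z-8)&(X[:,2]<z+8)][:,:2]
        A=np.c_[2*T,np.ones(len(T))]; s=np.linalg.lstsq(A,(T**2).sum(1),rcond=None)[0]; print(l,cam,len(T),s[:2].round(1),"r",np.sqrt(s[2]+s[0]**2+s[1]**2).round(1), "bbox",((T.min(0)+T.max(0))/2).round(1))
E
```

```text
top lip corners [[ 627.7 -191.9]
 [ 648.2 -268.7]] w 79.5 mid [ 638.  -230.3] h 0.261
 handle n 316 z 60.3 c [ 477.  -274.1] h 0.271 range -50.9 51.0 width 19.4
 stray [ 526.4 -321.    39.4] top [ 527.  -321.5   41.7]
scene lip corners [[ 633.1 -193.3]
 [ 653.3 -267.3]] w 76.8 mid [ 643.2 -230.3] h 0.266
 handle n 224 z 61.2 c [ 482.4 -279. ] h 0.281 range -52.5 50.7 width 18.1
 stray [ 534.7 -327.4   33.9] top [ 531.8 -326.    41.4]
stray top tri (array([ 527.9, -322.9,   40.4]), np.float64(2.9))
handle rear top tri (array([ 430. , -286. ,   56.3]), np.float64(2.0))
lip tri (array([ 628.9, -191.7,   14.9]), np.float64(1.6)) (array([ 649.7, -267.6,   16.1]), np.float64(3.7))
(array([ 577.8, -230.9,   63.4]), np.float64(20.0))
(array([ 553.6, -230.5,   45.6]), np.float64(0.3))
(array([ 595.8, -262.3,   46.1]), np.float64(1.9))
(array([ 559.8, -272.7,   44.4]), np.float64(1.5))
(array([ 585.7, -224.3,   44.9]), np.float64(1.0))
beaker top 378 [573.1 205.4] r 53.5 bbox [574.2 205.8]
beaker scene 277 [574.8 203.2] r 53.0 bbox [575.4 203.4]
full_beaker top 192 [647.6 317.5] r 43.0 bbox [647.6 317.1]
full_beaker scene 225 [649. 316.] r 43.3 bbox [648.  316.3]
reagent top 184 [476.2  98.8] r 12.1 bbox [475.8  98.5]
reagent scene 96 [479.5  95.7] r 13.4 bbox [479.   96.8]
```

>>> {"method": "arm_command", "body": {"deltas": [[[0.5, -0.2, 0, 0, 0, 0], [0.95, -0.37, 0, 0, 0, 0], [0.95, -0.37, 0, 0, 0, 0], [0.95, -0.37, 0, 0, 0, 0], [0.95, -0.37, 0, 0, 0, 0], [0.95, -0.37, 0, 0, 0, 0], [0.95, -0.37, 0, 0, 0, 0], [0.95, -0.37, 0, 0, 0, 0], [0.95, -0.37, 0, 0, 0, 0], [0.95, -0.37, 0, 0, 0, 0], [0.95, -0.37, 0, 0, 0, 0], [0.95, -0.37, 0, 0, 0, 0]]], "gripper": 85}}

```text
time: 2.2
ee_pos: [518.1, -334.1, 207.4]
orientation: [-3.141, -0.0, 0.433]
force: [0.1, -0.2, -1.3]
finger_gap: 84.7
```

>>> {"method": "arm_command", "body": {"deltas": [[[0.45, -0.2, 0, 0, 0, -0.5], [0, 0, 0, 0, 0, -1], [0, 0, 0, 0, 0, -1], [0, 0, 0, 0, 0, -1], [0, 0, 0, 0, 0, -1], [0, 0, 0, 0, 0, -1], [0, 0, 0, 0, 0, -1], [0, 0, 0, 0, 0, -1], [0, 0, 0, 0, 0, -1], [0, 0, 0, 0, 0, -1], [0, 0, 0, 0, 0, -1], [0, 0, 0, 0, 0, -1]]]}}

```text
time: 3.4
ee_pos: [527.0, -323.9, 207.3]
orientation: [3.142, -0.0, 2.044]
force: [-0.7, -0.7, 0.2]
finger_gap: 84.7
```

>>> {"method": "arm_command", "body": {"deltas": [[[0, 0, 0, 0, 0, -1], [0, 0, 0, 0, 0, -1], [0, 0, 0, 0, 0, -1], [0, 0, 0, 0, 0, -1], [0, 0, 0, 0, 0, -1], [0, 0, 0, 0, 0, -1], [0, 0, 0, 0, 0, -1], [0, 0, 0, 0, 0, -1], [0, 0, 0, 0, 0, -1], [0, 0, 0, 0, 0, -0.8], [0, 0, 0, 0, 0, 0]]]}}

```text
time: 4.5
ee_pos: [527.0, -324.0, 207.3]
orientation: [3.141, 0.0, -2.874]
force: [0.0, 0.3, -1.1]
finger_gap: 85.1
```

```bash
python3 - <<'E'
from h import *
s=ctrl.observe(); print({k:np.round(v,3) for k,v in s.items()})
p=vision.camera_params("wrist"); im,d=vision.grab_frame("wrist"); cv2.imwrite("pics/w1.png",im[:,:,::-1]); print(-p["R"].T@p["t"],p["R"][2])
import pickle; pickle.dump((p,im,d),open("w1.pkl","wb"))
for X in ((528,-323,42),(500,-269,62)): print(proj(p,X))
E
```

```text
{'time': np.float64(4.5), 'joint_pos': array([-0.6  ,  0.436,  1.672,  0.   ,  1.034, -2.439]), 'joint_vel': array([-0.003,  0.001, -0.001, -0.003,  0.002,  0.142]), 'tau': array([-1.7300e-01, -8.9654e+01, -4.2203e+01, -1.7000e-02, -7.0000e-03,
       -3.5870e+00]), 'ee_pos': array([ 526.973, -324.044,  207.311]), 'orientation': array([ 3.141,  0.   , -2.874]), 'force': array([ 0.024,  0.258, -1.093]), 'ft_torque': array([ 0.034, -0.013, -0.019]), 'finger_gap': np.float64(85.123)}
[ 446.73964525 -346.39202321  373.62978642] [ 0.31311589  0.08489097 -0.9459133 ]
[320.63983668 174.82101449]
[375.43236928 167.98231206]
```

View pics/w1.png

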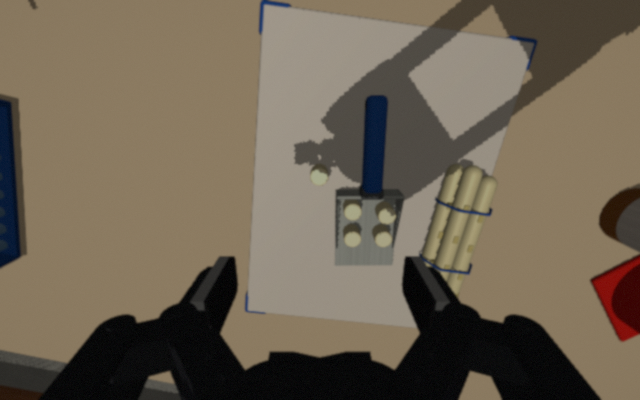

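```bash
python3 - <<'E'
from h import *
import pickle
p,im,d=pickle.load(open("w1.pkl","rb"))
cv2.imwrite("pics/w1z.png",cv2.resize(im[85:275,280:450],None,fx=4,fy=3.1,interpolation=cv2.INTER_CUBIC)[:,:,::-1])
m=np.zeros(im.shape[:2],bool); m[85:200,350:400]=1
hsv=cv2.cvtColor(im,cv2.COLOR_RGB2HSV); b=m&(hsv[...,0]>100)&(hsv[...,0]<130)&(hsv[...,1]>150)
X=cloud("wrist",d,b,p); T=X[X[:,2]>54]; c=T[:,:2].mean(0); w,V=np.linalg.eigh(np.cov(T[:,:2].T)); a=V[:,1]*np.sign(V[0,1])
print(len(X),len(T),np.median(T[:,2]),c,np.arctan2(a[1],a[0]),np.sqrt(12*w))
r=models.silhouettes("wrist","stray")
for k in r[:5]:
    Y=cloud("wrist",d,k["region"],p); t=Y[Y[:,2]>np.percentile(Y[:,2],95)-4]; print(k["conf"],k["extent"],t.mean(0).round(1))
E
```

```text
1855 1843 61.1046885337264 [ 476.11258283 -278.50379261] 0.27569017981680094 [ 19.97447973 100.9876407 ]
0.62 [309.8, 166.6, 324.1, 185.2] [ 530.3 -324.7   41.8]
```

View pics/w1z.png

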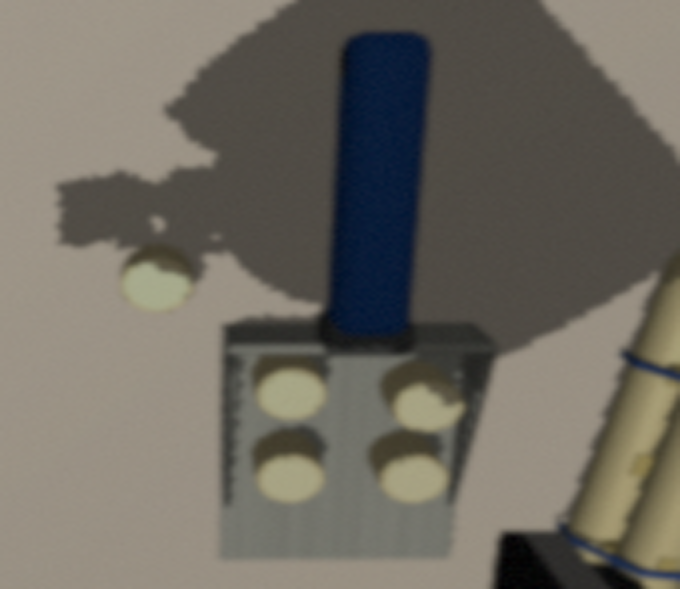

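>>> {"method": "arm_command", "body": {"deltas": [[[-0.07, 0, 0.5, 0, 0, 0], [0, 0, 1, 0, 0, 0], [0, 0, 1, 0, 0, 0], [0, 0, 1, 0, 0, 0], [0, 0, 1, 0, 0, 0], [0, 0, 0.4, 0, 0, 0], [0, 0, 0, 0, 0, 0]]], "gripper": 46, "force": 20}}

```text
time: 5.3
ee_pos: [527.7, -323.4, 58.3]
orientation: [3.139, -0.002, -2.878]
force: [0.7, 0.3, 0.1]
finger_gap: 45.5
```

```bash
python3 - <<'E'
from h import *
p=vision.camera_params("wrist"); im,d=vision.grab_frame("wrist"); cv2.imwrite("pics/w2.png",im[:,:,::-1])
E
```

```text
(no output)
```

View pics/w2.png

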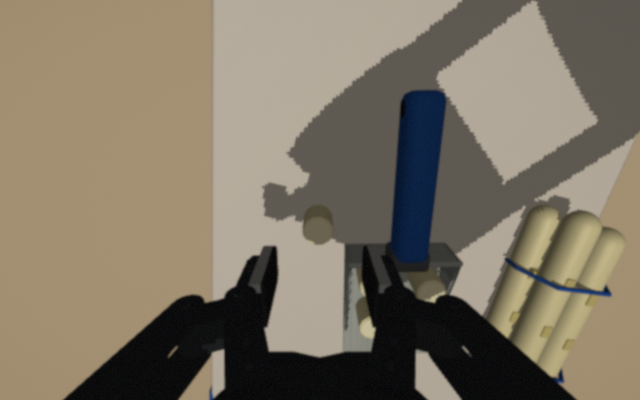

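```bash
python3 - <<'E'
from h import *
p=vision.camera_params("wrist")
print(proj(p,(529,-323.5,42)),proj(p,(527,-323.5,42)),proj(p,(587.5-90*.963,-245.6-90*.269,62)))
im=cv2.imread("pics/w2.png"); cv2.imwrite("pics/w2z.png",cv2.resize(im[180:280,240:440],None,fx=4,fy=4,interpolation=cv2.INTER_CUBIC))
E
```

```text
[320.83979526 226.88197327] [321.60421081 224.30753237] [418.19832025 220.70115004]
```

View pics/w2z.png

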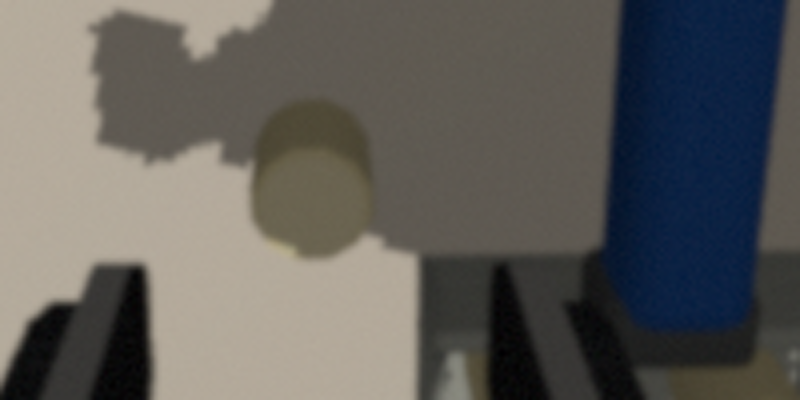

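>>> {"method": "arm_command", "body": {"deltas": [[[-0.06, -0.07, 0.3, 0, 0, 0], [0, 0, 0.5, 0, 0, 0], [0, 0, 0.3, 0, 0, 0], [0, 0, 0.14, 0, 0, 0], [0, 0, 0, 0, 0, 0]]]}}

```text
time: 5.85
ee_pos: [530.7, -325.6, 22.3]
orientation: [3.141, -0.001, -2.876]
force: [-0.1, 0.5, -0.4]
finger_gap: 45.8
```

>>> {"method": "arm_command", "body": {"deltas": [[[0, 0, 0, 0, 0, 0], [0, 0, 0, 0, 0, 0], [0, 0, 0, 0, 0, 0], [0, 0, 0, 0, 0, 0], [0, 0, 0, 0, 0, 0], [0, 0, 0, 0, 0, 0]]], "gripper": 16, "force": 20}}

```text
time: 6.45
ee_pos: [531.2, -325.9, 23.2]
orientation: [-3.142, 0.0, -2.876]
force: [-0.1, 1.0, 1.4]
finger_gap: 15.7
```

```bash
python3 - <<'E'
from h import *
p=vision.camera_params("wrist"); im,d=vision.grab_frame("wrist"); cv2.imwrite("pics/w3.png",im[:,:,::-1])
im,d=vision.grab_frame("scene"); cv2.imwrite("pics/s3.png",cv2.resize(im[180:360,130:350],None,fx=3.5,fy=3.3)[:,:,::-1]); print(ctrl.observe()["finger_gap"])
E
```

```text
16.22102654552033
```

View pics/w3.png

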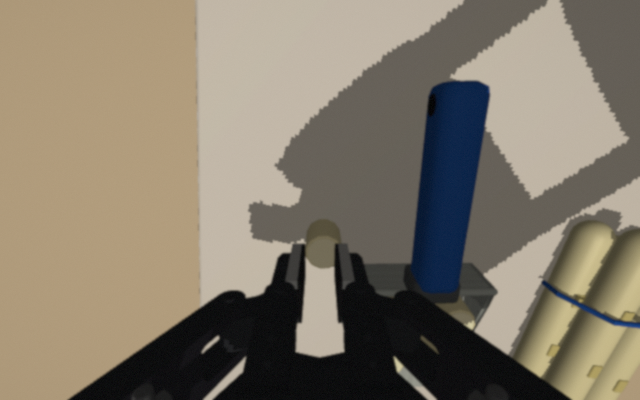

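View pics/s3.png

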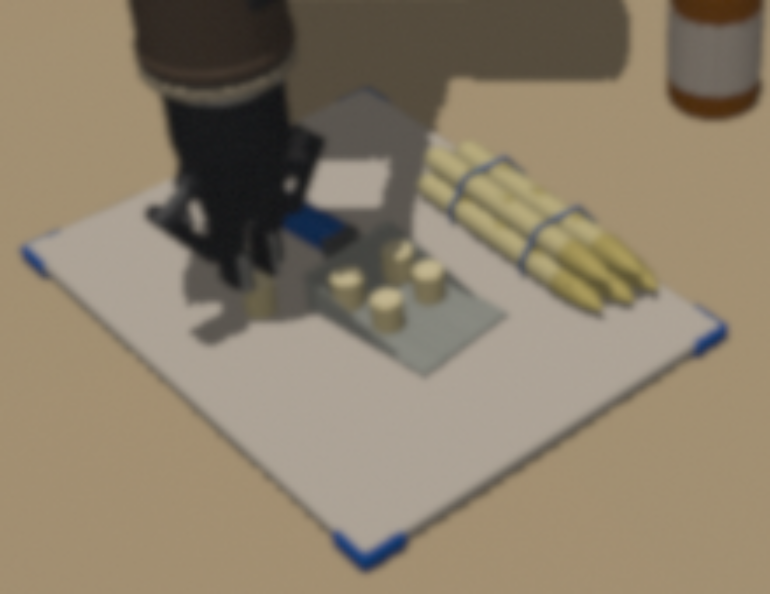

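```bash
python3 - <<'E'
from h import *
p=vision.camera_params("wrist"); s=ctrl.observe(); print(s["ee_pos"],s["orientation"])
for z in (22,32,42): print(z,"tcp xy",proj(p,(531.2,-325.9,z)).round(1))
T=[]
im=cv2.imread("pics/w3.png"); cv2.imwrite("pics/w3z.png",cv2.resize(im[200:320,230:430],None,fx=4,fy=4,interpolation=cv2.INTER_CUBIC))
im,d=vision.grab_frame("wrist")
for v in range(215,300,8): print(v,[int(x) for x in d[v,285:365:6]])
# piece cloud
X=cloud("wrist",d,np.pad(np.ones((40,30),bool),((215,145),(308,302))),p); X=X[X[:,2]>38]; print(X.mean(0),X.min(0),X.max(0),len(X))
# finger clouds
m=np.zeros(d.shape,bool); m[240:300,280:304]=1; Y=cloud("wrist",d,m,p); Y=Y[(Y[:,2]>20)]; print(Y[np.argsort(Y[:,2])[:10]].round(0))
m=np.zeros(d.shape,bool); m[240:300,335:360]=1; Y=cloud("wrist",d,m,p); Y=Y[(Y[:,2]>25)&(Y[:,2]<90)]; print(Y[np.argsort(Y[:,2])[:10]].round(0))
E
```

```text
[ 531.16483116 -325.86861401   23.13457801] [ 3.14159240e+00  6.45090806e-06 -2.87633034e+00]
22 tcp xy [320.3 237.2]
32 tcp xy [320.3 244.6]
42 tcp xy [320.3 253. ]
215 [187, 187, 186, 187, 187, 186, 187, 186, 186, 187, 187, 187, 186, 186]
223 [188, 189, 189, 190, 188, 184, 178, 180, 186, 188, 190, 189, 190, 188]
231 [189, 191, 191, 191, 178, 172, 169, 168, 173, 184, 190, 191, 191, 190]
239 [193, 192, 193, 192, 165, 164, 163, 163, 165, 170, 192, 191, 192, 193]
247 [194, 194, 150, 149, 166, 164, 165, 165, 164, 149, 149, 195, 193, 194]
255 [150, 143, 143, 143, 166, 166, 166, 166, 167, 144, 143, 151, 150, 196]
263 [143, 135, 136, 141, 198, 168, 168, 168, 168, 137, 136, 144, 145, 144]
271 [136, 130, 129, 142, 199, 201, 200, 200, 199, 131, 129, 129, 137, 136]
279 [130, 123, 124, 142, 202, 202, 202, 202, 202, 123, 125, 124, 131, 131]
287 [114, 117, 124, 141, 203, 205, 204, 204, 205, 124, 117, 117, 114, 114]
295 [111, 112, 125, 140, 206, 206, 206, 207, 207, 125, 113, 112, 114, 112]
[ 525.48046521 -326.07934299   42.35110033] [ 518.23601828 -334.35667318   38.03243675] [ 534.02884932 -318.47449686   62.54375602] 589
[[ 525. -341.   51.]
 [ 525. -343.   51.]
 [ 524. -341.   51.]
 [ 525. -342.   52.]
 [ 524. -339.   52.]
 [ 524. -340.   52.]
 [ 523. -338.   52.]
 [ 523. -338.   52.]
 [ 524. -340.   52.]
 [ 525. -343.   52.]]
[[ 525. -315.   35.]
 [ 523. -316.   36.]
 [ 523. -317.   36.]
 [ 524. -316.   36.]
 [ 525. -315.   37.]
 [ 524. -316.   38.]
 [ 523. -317.   38.]
 [ 524. -316.   38.]
 [ 522. -318.   38.]
 [ 523. -318.   39.]]
```

View pics/w3z.png

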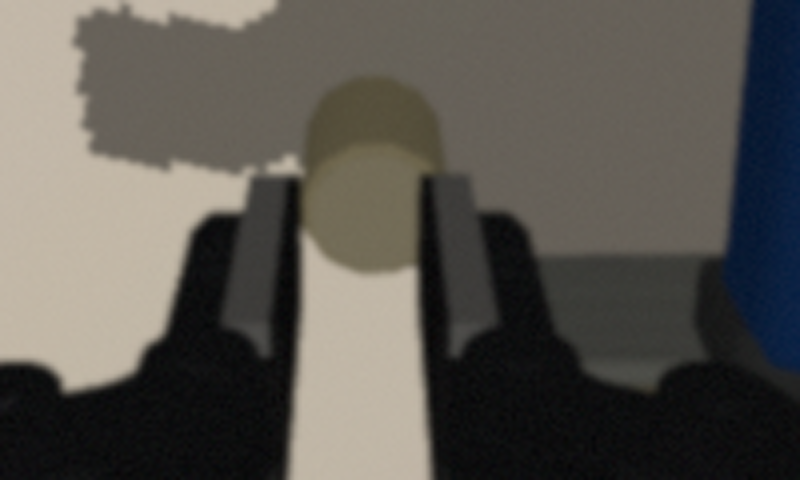

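```bash
python3 - <<'E'
from h import *
im,d=vision.grab_frame("scene")
m=np.zeros(d.shape,bool); m[245:280,185:225]=1
g=im.max(2)<60
X=cloud("scene",d,m&g); X=X[np.argsort(X[:,2])]; print(len(X)); print(X[:25].round(0))
for z in (23,42,51): print(z,proj("scene",(531,-326,z)))
cv2.imwrite("pics/s4.png",cv2.resize(im[230:290,170:250],None,fx=8,fy=8,interpolation=cv2.INTER_CUBIC)[:,:,::-1])
E
```

```text
419
[[ 455. -301.   13.]
 [ 451. -298.   15.]
 [ 461. -303.   15.]
 [ 455. -300.   16.]
 [ 437. -289.   17.]
 [ 476. -307.   19.]
 [ 532. -271.   44.]
 [ 535. -275.   48.]
 [ 531. -275.   48.]
 [ 524. -321.   50.]
 [ 535. -275.   51.]
 [ 531. -275.   52.]
 [ 521. -322.   52.]
 [ 533. -317.   52.]
 [ 534. -315.   52.]
 [ 533. -273.   52.]
 [ 527. -320.   52.]
 [ 491. -284.   52.]
 [ 519. -320.   52.]
 [ 539. -274.   53.]
 [ 527. -317.   53.]
 [ 537. -314.   54.]
 [ 536. -272.   54.]
 [ 530. -318.   54.]
 [ 526. -319.   54.]]
23 [203.55934489 272.20784539]
42 [202.6445151  266.17440695]
51 [202.2054018  263.27838951]
```

View pics/s4.png

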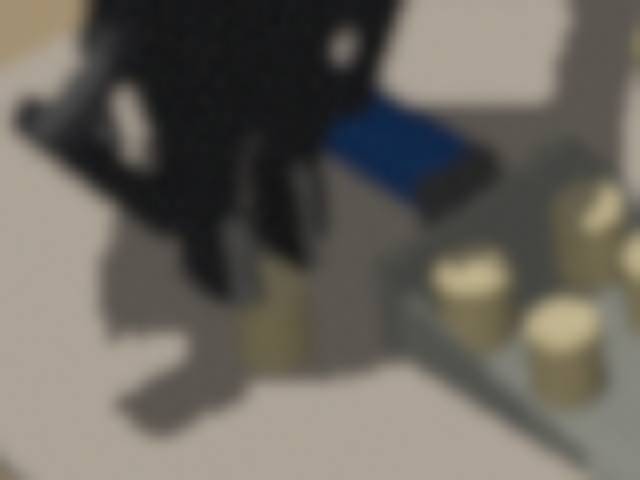

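>>> {"method": "arm_command", "body": {"deltas": [[[0, 0, 0, 0, 0, 0], [0, 0, 0, 0, 0, 0], [0, 0, 0.2, 0, 0, 0], [0, 0, 0.3, 0, 0, 0], [0, 0, 0.2, 0, 0, 0], [0, 0, 0.1, 0, 0, 0], [0, 0, 0, 0, 0, 0]]], "gripper": 46}}

```text
time: 7.35
ee_pos: [530.7, -325.6, -1.8]
orientation: [3.141, -0.001, -2.876]
force: [0.9, -0.8, -0.5]
finger_gap: 45.9
```

>>> {"method": "arm_command", "body": {"deltas": [[[0, 0, 0, 0, 0, 0], [0, 0, 0, 0, 0, 0], [0, 0, 0, 0, 0, 0], [0, 0, 0, 0, 0, 0], [0, 0, 0, 0, 0, 0]]], "gripper": 16, "force": 20}}

```text
time: 7.85
ee_pos: [531.4, -326.0, -0.7]
orientation: [-3.141, 0.0, -2.876]
force: [-0.6, 0.1, 2.8]
finger_gap: 20.8
```

```bash
python3 - <<'E'
from h import *
im,d=vision.grab_frame("wrist"); cv2.imwrite("pics/w5.png",im[:,:,::-1]); print(ctrl.observe()["finger_gap"],ctrl.observe()["force"],ctrl.observe()["ee_pos"])
E
```

```text
21.080221046895367 [0.68825613 0.2915956  2.64009755] [ 531.33083139 -325.98525036   -0.66352868]
```

View pics/w5.png

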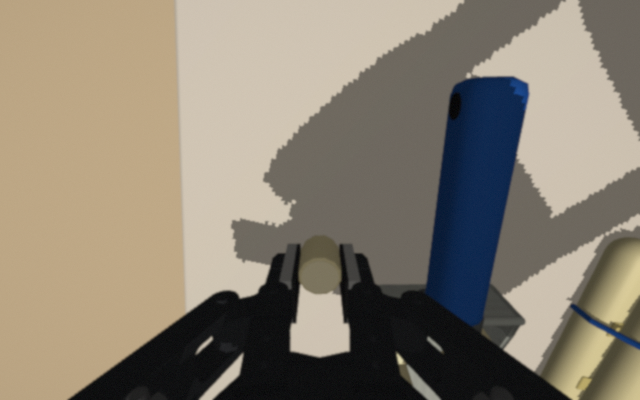

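>>> {"method": "arm_command", "body": {"deltas": [[[0, 0, -0.3, 0, 0, 0], [0, 0, -0.7, 0, 0, 0], [0, 0, -0.7, 0, 0, 0], [0, 0, -0.3, 0, 0, 0], [-0.3, 0.17, 0, 0, 0, 0], [-0.62, 0.35, 0, 0, 0, 0], [-0.62, 0.35, 0, 0, 0, 0], [-0.62, 0.35, 0, 0, 0, 0], [-0.62, 0.35, 0, 0, 0, 0], [-0.6, 0.35, 0, 0, 0, 0], [-0.3, 0.17, 0, 0, 0, 0], [0, 0, 0, 0, 0, 0]]]}}

```text
time: 9.1
ee_pos: [622.0, -235.1, 58.6]
orientation: [3.141, -0.0, -2.875]
force: [0.4, -1.9, -0.7]
finger_gap: 20.9
```

```bash
python3 - <<'E'
from h import *
p=vision.camera_params("wrist");im,d=vision.grab_frame("wrist"); cv2.imwrite("pics/w6.png",im[:,:,::-1]); print(ctrl.observe()["finger_gap"],ctrl.observe()["force"],ctrl.observe()["ee_pos"])
im,d=vision.grab_frame("scene"); cv2.imwrite("pics/s6.png",cv2.resize(im[200:310,180:330],None,fx=5,fy=5,interpolation=cv2.INTER_CUBIC)[:,:,::-1])
E
```

```text
20.974860746349442 [-1.08526833 -0.43574844 -0.40040272] [ 621.28491988 -235.92605173   58.67770034]
```

View pics/w6.png

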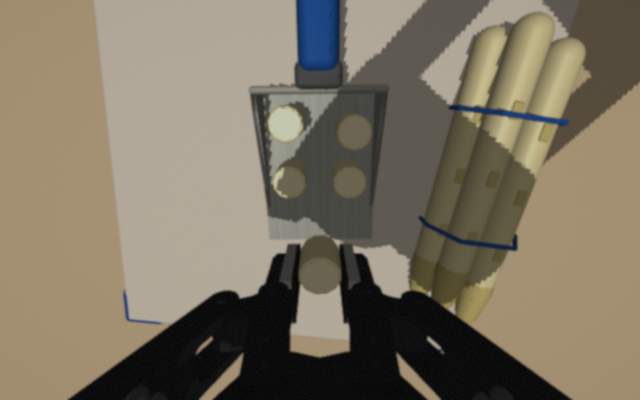

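View pics/s6.png

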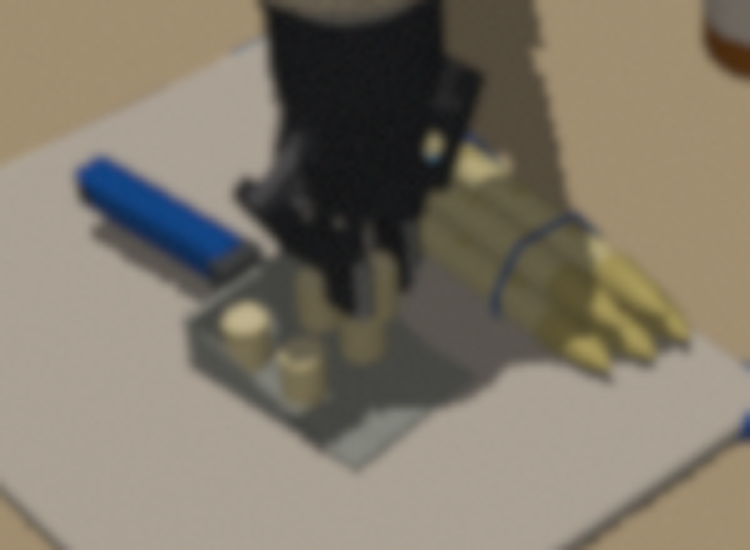

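```bash
python3 - <<'E'
from h import *
p=vision.camera_params("wrist")
P=[onz(p,*q,19)[:2] for q in ((373,239.5),(268,239.5))]; print(P); d=P[0]-P[1]; print(np.arctan2(d[1],d[0])-np.pi/2, np.linalg.norm(d),(P[0]+P[1])/2)
h=.271
for q,z in (((285,123),45),((354,132),45),((289,181),45),((350,182),45),((319,271),102-16+.0)):
    X=onz(p,*q,z)[:2]; e=X-np.array([587.5,-245.6]); print(q,X.round(1),"scoop",(e@[np.cos(h),np.sin(h)]).round(1),(e@[-np.sin(h),np.cos(h)]).round(1))
X=onz(p,(298+342)/2,77,62);print(X)
E
```

```text
[array([ 630.50981845, -191.01044913]), array([ 652.05204907, -270.25105509])]
0.2654432245025147 82.11663250529438 [ 641.28093376 -230.63075211]
(285, 123) [ 559.6 -275. ] scoop -34.8 -20.8
(354, 132) [ 553.8 -233.6] scoop -29.3 20.6
(289, 181) [ 593.9 -264.4] scoop 1.1 -19.9
(350, 182) [ 584.3 -226.7] scoop 2.0 19.0
(319, 271) [ 627.3 -235.5] scoop 41.1 -0.9
[ 530.56395261 -261.20473054   62.        ]
```

>>> {"method": "arm_command", "body": {"deltas": [[[0, 0, 0.3, 0, 0, 0], [0, 0, 0.6, 0, 0, 0], [0, 0, 0.5, 0, 0, 0], [0, 0, 0.25, 0, 0, 0], [0, 0, 0.1, 0, 0, 0], [0, 0, 0.1, 0, 0, 0], [0, 0, 0, 0, 0, 0]]]}}

```text
time: 9.9
ee_pos: [621.3, -236.5, 3.6]
orientation: [-3.142, 0.0, -2.876]
force: [-0.5, 0.5, -0.4]
finger_gap: 21.3
```

```bash
python3 - <<'E'
from h import *
im,d=vision.grab_frame("scene"); cv2.imwrite("pics/s7.png",cv2.resize(im[200:310,180:330],None,fx=5,fy=5,interpolation=cv2.INTER_CUBIC)[:,:,::-1]); s=ctrl.observe(); print(s["ee_pos"],s["force"])
E
```

```text
[ 621.47732619 -236.54045932    3.87512751] [-0.31341354  0.14705061  0.43273756]
```

View pics/s7.png

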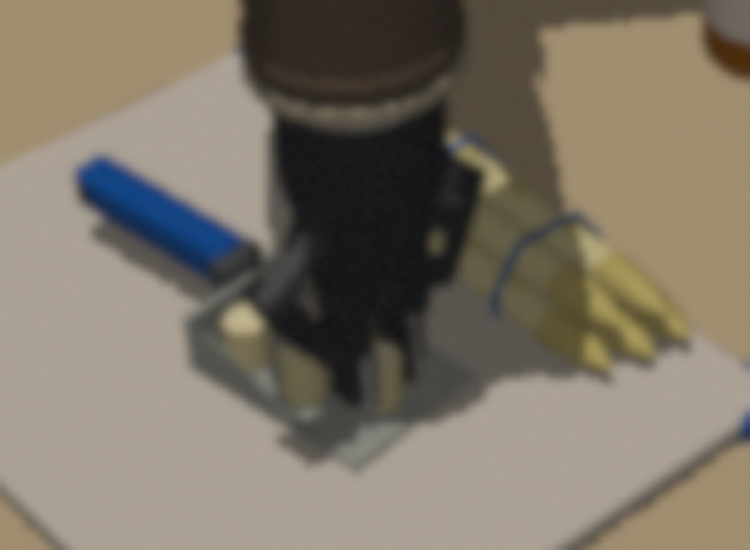

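>>> {"method": "arm_command", "body": {"deltas": [[[0, 0, 0.03, 0, 0, 0], [0, 0, 0, 0, 0, 0]]]}}

```text
time: 10.15
ee_pos: [621.5, -236.5, 3.0]
orientation: [-3.141, 0.0, -2.876]
force: [0.4, 0.3, 0.6]
finger_gap: 21.1
```

>>> {"method": "arm_command", "body": {"deltas": [[[0, 0, 0.03, 0, 0, 0], [0, 0, 0, 0, 0, 0]]]}}

```text
time: 10.35
ee_pos: [621.6, -236.5, 2.3]
orientation: [-3.141, 0.0, -2.876]
force: [-1.5, 1.1, 5.9]
finger_gap: 21.1
```

>>> {"method": "arm_command", "body": {"deltas": [[[0, 0, 0, 0, 0, 0], [0, 0, 0, 0, 0, 0], [0, 0, -0.2, 0, 0, 0], [0, 0, -0.5, 0, 0, 0], [0, 0, -0.8, 0, 0, 0], [0, 0, -0.9, 0, 0, 0], [0, 0, -0.6, 0, 0, 0], [0.6, 0, 0, 0, 0, 0], [1, 0, 0, 0, 0, 0], [1, 0, 0, 0, 0, 0], [1, 0, 0, 0, 0, 0], [0.57, 0, 0, 0, 0, 0]]], "gripper": 34}}

```text
time: 11.55
ee_pos: [498.8, -269.6, 92.9]
orientation: [-3.141, 0.0, -2.877]
force: [-0.6, 0.1, -0.0]
finger_gap: 34.3
```

>>> {"method": "arm_command", "body": {"deltas": [[[0, 0, 0, 0, 0, 0], [0, 0, 0, 0, 0, 0]]], "gripper": 50}}

```text
time: 11.75
ee_pos: [501.6, -269.7, 92.6]
orientation: [-3.14, 0.001, -2.877]
force: [-0.2, 0.8, -0.2]
finger_gap: 49.7
```

```bash
python3 - <<'E'
from h import *
p=vision.camera_params("wrist");im,d=vision.grab_frame("wrist"); cv2.imwrite("pics/w8.png",im[:,:,::-1]); s=ctrl.observe(); print(s["finger_gap"],s["ee_pos"],s["joint_pos"])
for z in (62,50): print(proj(p,(500.8,-269.8,z)))
hsv=cv2.cvtColor(im,cv2.COLOR_RGB2HSV); b=(hsv[...,0]>100)&(hsv[...,0]<130)&(hsv[...,1]>150)&(hsv[...,2]>40)
X=cloud("wrist",d,b,p); T=X[(X[:,2]>54)&(X[:,2]<70)]; c=T[:,:2].mean(0); w,V=np.linalg.eigh(np.cov(T[:,:2].T)); a=V[:,1]*np.sign(V[0,1]); t=(T[:,:2]-c)@a
print(len(T),np.median(T[:,2]),c,np.arctan2(a[1],a[0]),np.sqrt(12*w[0]),t.min(),t.max())
im,d=vision.grab_frame("scene"); cv2.imwrite("pics/s8.png",cv2.resize(im[200:310,180:330],None,fx=5,fy=5,interpolation=cv2.INTER_CUBIC)[:,:,::-1])
E
```

```text
50.04303545400271 [ 501.86602073 -269.53216996   92.40702852] [-5.46165553e-01  5.10955720e-01  1.88955802e+00  2.06852312e-04
  7.39493089e-01 -2.38220619e+00]
[320.37498963 217.98181862]
[320.3610369  211.90203295]
3932 61.219033313946866 [ 474.69617348 -274.45479536] 0.5499253640609174 56.80800136242397 -48.81882320528418 116.35888540523378
```

View pics/w8.png

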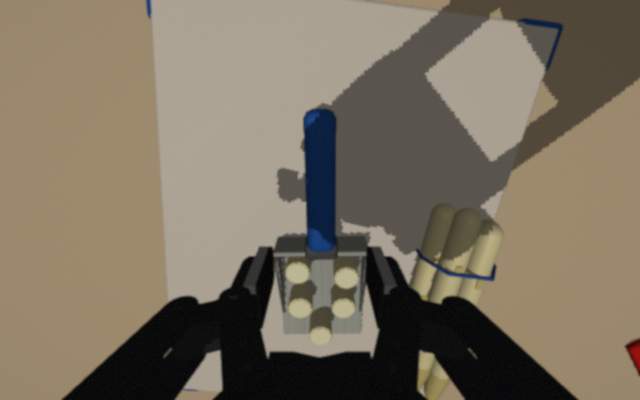

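View pics/s8.png

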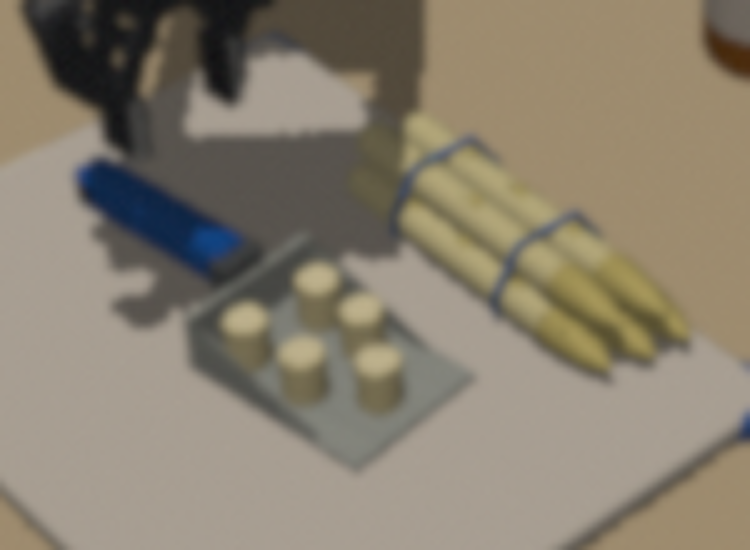

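>>> {"method": "arm_command", "body": {"deltas": [[[0, 0, 0.4, 0, 0, 0], [0, 0, 0.8, 0, 0, 0], [0, 0, 0.8, 0, 0, 0], [0, 0, 0.5, 0, 0, 0], [0, 0, 0.25, 0, 0, 0], [0, 0, 0.16, 0, 0, 0], [0, 0, 0, 0, 0, 0]]]}}

```text
time: 12.55
ee_pos: [500.6, -269.0, 4.0]
orientation: [3.141, -0.0, -2.876]
force: [0.7, 0.6, 1.1]
finger_gap: 50.1
```

>>> {"method": "arm_command", "body": {"deltas": [[[0, 0, 0, 0, 0, 0], [0, 0, 0, 0, 0, 0], [0, 0, 0, 0, 0, 0], [0, 0, 0, 0, 0, 0], [0, 0, 0, 0, 0, 0]]], "gripper": 24, "force": 100}}

```text
time: 13.05
ee_pos: [500.7, -269.3, 4.8]
orientation: [-3.141, 0.0, -2.876]
force: [-0.2, 0.2, -0.1]
finger_gap: 24.1
```

```bash
python3 - <<'E'
from h import *
p=vision.camera_params("wrist");im,d=vision.grab_frame("wrist"); cv2.imwrite("pics/w9.png",im[:,:,::-1]); s=ctrl.observe(); print(s["finger_gap"],s["ee_pos"],s["force"],s["ft_torque"])
im,d=vision.grab_frame("scene"); cv2.imwrite("pics/s9.png",cv2.resize(im[190:300,160:310],None,fx=5,fy=5,interpolation=cv2.INTER_CUBIC)[:,:,::-1])
E
```

```text
23.901257365815955 [ 500.62864529 -269.29070594    4.68002539] [ 0.45378381  0.18922171 -0.05710347] [ 0.03321324 -0.00865448 -0.04301193]
```

View pics/w9.png

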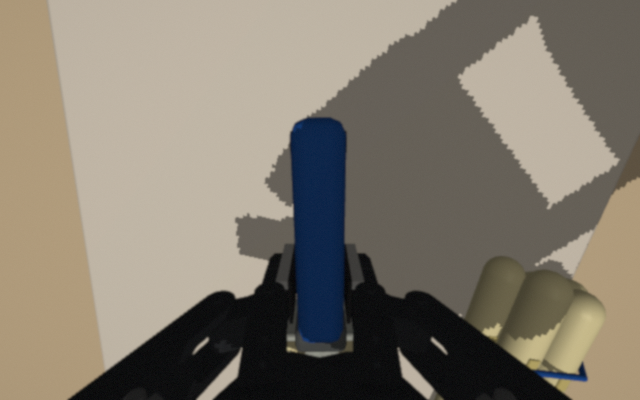

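View pics/s9.png

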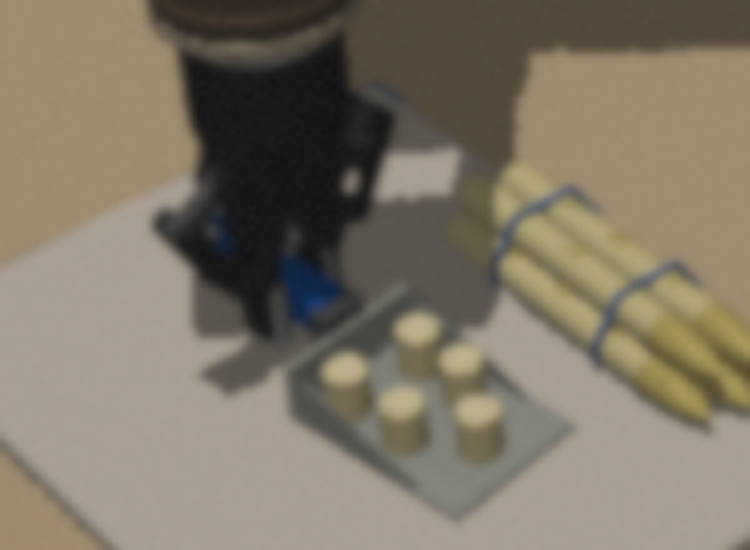

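>>> {"method": "arm_command", "body": {"deltas": [[[0, 0, 0, 0, 0, 0], [0, 0, 0, 0, 0, 0], [0, 0, 0, 0, 0, 0], [0, 0, 0, 0, 0, 0]]], "gripper": 12, "force": 100}}

```text
time: 13.55
ee_pos: [500.6, -269.2, 4.8]
orientation: [-3.141, 0.0, -2.876]
force: [-0.5, 1.4, 6.7]
finger_gap: 20.7
```

>>> {"method": "arm_command", "body": {"deltas": [[[0, 0, -0.05, 0, 0, 0], [0, 0, -0.1, 0, 0, 0], [0, 0, -0.2, 0, 0, 0], [0, 0, -0.2, 0, 0, 0], [0, 0, -0.1, 0, 0, 0], [0, 0, -0.03, 0, 0, 0], [0, 0, 0, 0, 0, 0]]]}}

```text
time: 14.25
ee_pos: [500.6, -269.3, 25.1]
orientation: [-3.141, 0.0, -2.876]
force: [-0.4, 0.5, -2.1]
finger_gap: 20.8
```

```bash
python3 - <<'E'
from h import *
s=ctrl.observe(); print(s["finger_gap"],s["ee_pos"],s["orientation"],s["force"],s["ft_torque"])
im,d=vision.grab_frame("scene"); cv2.imwrite("pics/s10.png",cv2.resize(im[190:300,160:310],None,fx=5,fy=5,interpolation=cv2.INTER_CUBIC)[:,:,::-1])
r=models.silhouettes("scene","scoop"); 
X=cloud("scene",d,r[0]["region"])
h=.269
e=X[:,:2]-[587.5,-245.6]; sx=e@[np.cos(h),np.sin(h)]; sy=e@[-np.sin(h),np.cos(h)]
for lo in range(-60,60,15):
    k=(sx>lo)&(sx<lo+15)&(abs(sy)<34); print(lo,k.sum(),np.percentile(X[k,2],[10,25,50]).round(1) if k.sum() else '')
E
```

```text
20.848716802712268 [ 500.63328733 -269.28262484   25.11766103] [-3.14134928e+00  2.29529473e-04 -2.87636636e+00] [-0.43008899  0.54656479 -2.14521252] [ 0.00730648  0.14795353 -0.05037345]
-60 229 [42.6 52.6 62.2]
-45 48 [37.5 38.5 40.1]
-30 46 [38.1 38.8 40. ]
-15 43 [36.7 38.3 40.2]
0 64 [37.5 38.7 39.7]
15 78 [36.8 37.9 39.4]
30 122 [35.9 37.5 39. ]
45 109 [36.8 37.7 39. ]
```

View pics/s10.png

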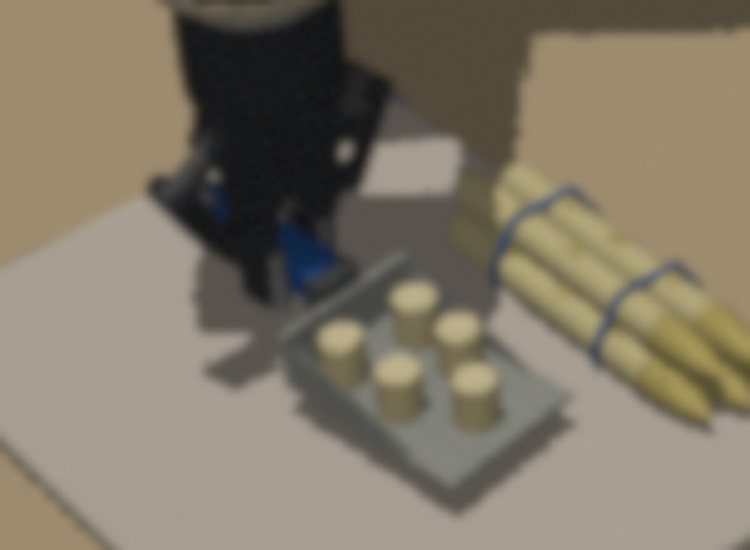

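>>> {"method": "arm_command", "body": {"deltas": [[[0, 0, -0.1, 0, 0, 0], [0, 0, -0.25, 0, 0, 0], [0, 0, -0.45, 0, 0, 0], [0, 0, -0.65, 0, 0, 0], [0, 0, -0.8, 0, 0, 0], [0, 0, -0.8, 0, 0, 0], [0, 0, -0.8, 0, 0, 0], [0, 0, -0.8, 0, 0, 0], [0, 0, -0.8, 0, 0, 0], [0, 0, -0.65, 0, 0, 0], [0, 0, -0.4, 0, 0, 0], [0, 0, -0.17, 0, 0, 0]]]}}

```text
time: 15.55
ee_pos: [500.9, -269.4, 226.8]
orientation: [-3.14, 0.001, -2.876]
force: [-0.2, 0.4, -2.3]
finger_gap: 20.7
```

```bash
cat > plan.py <<'E'
from h import *
from scipy.spatial.transform import Rotation as Ro, Slerp
def pose(s=None):
    s=s or ctrl.observe(); return np.array(s["ee_pos"]),Ro.from_euler("xyz",s["orientation"])
def apply(p,R,rows):
    for r in rows:
        r=np.array(r,float); p=p+R.apply(r[:3]*30); R=R*Ro.from_rotvec(np.radians(r[3:]*8))
    return p,R
def line(p,R,p1,R1,n,ramp=4,nd=2):
    w=np.ones(n)
    for i in range(ramp): w[i]=w[-1-i]=(i+1)/(ramp+1)
    f=np.cumsum(w)/w.sum(); rv=(R.inv()*R1).as_rotvec(); rows=[];P,Q=p,R
    for k in f:
        tp=p+(p1-p)*k; tR=R*Ro.from_rotvec(rv*k)
        r=np.r_[Q.inv().apply(tp-P)/30,np.degrees((Q.inv()*tR).as_rotvec())/8]; r=np.round(r,nd)+0.; rows.append(r.tolist()); P,Q=apply(P,Q,[r])
    return rows,P,Q
def down(yaw,tilt=0): # tool R: down, heading h=yaw-pi, tilt lip-down
    return Ro.from_euler("xyz",[np.pi,0,yaw])*Ro.from_euler("y",tilt)
E
python3 - <<'E'
from plan import *
p,R=pose(); print(p,R.as_euler("xyz"),ctrl.observe()["finger_gap"])
R1=down(-.55+np.pi)
rows,P,Q=line(p,R,np.array([418.8,299.7,p[2]]),R1,34)
print(P,Q.as_euler("xyz"))
for i in range(0,34,12): print(rows[i:i+12])
E
```

```text
[ 500.92439411 -269.43029629  226.75883917] [-3.14009154e+00  1.46206315e-03 -2.87636750e+00] 20.689351929960317
[418.83050937 299.61222127 226.74422828] [ 3.14096358e+00 -5.62954205e-04  2.59139745e+00]
[[-0.02, 0.13, 0.0, 0.0, 0.0, 0.04], [-0.03, 0.25, 0.0, 0.0, 0.0, 0.08], [-0.04, 0.38, 0.0, 0.0, 0.0, 0.11], [-0.04, 0.51, 0.0, 0.0, 0.0, 0.16], [-0.04, 0.64, 0.0, 0.0, 0.0, 0.19], [-0.03, 0.64, 0.0, 0.0, 0.0, 0.2], [-0.01, 0.64, 0.0, 0.0, 0.0, 0.19], [0.01, 0.63, -0.01, 0.0, 0.0, 0.2], [0.03, 0.64, 0.0, 0.0, 0.0, 0.19], [0.04, 0.64, 0.0, 0.0, 0.0, 0.2], [0.06, 0.64, 0.0, 0.0, 0.0, 0.19], [0.08, 0.63, 0.0, 0.0, 0.0, 0.2]]
[[0.09, 0.63, 0.0, 0.0, 0.01, 0.19], [0.12, 0.63, 0.0, 0.0, 0.0, 0.2], [0.13, 0.63, 0.0, 0.0, 0.0, 0.19], [0.14, 0.62, 0.0, 0.0, 0.0, 0.19], [0.17, 0.62, 0.0, 0.0, 0.0, 0.2], [0.18, 0.61, 0.0, 0.0, 0.0, 0.19], [0.19, 0.61, 0.0, 0.0, 0.0, 0.2], [0.22, 0.6, 0.0, 0.0, 0.0, 0.19], [0.22, 0.6, 0.0, 0.0, 0.0, 0.2], [0.25, 0.59, -0.01, 0.0, 0.0, 0.19], [0.26, 0.58, 0.0, 0.0, 0.0, 0.2], [0.28, 0.57, 0.0, 0.0, 0.0, 0.19]]
[[0.29, 0.57, 0.0, 0.0, 0.0, 0.2], [0.31, 0.56, 0.0, 0.0, 0.0, 0.19], [0.32, 0.55, 0.0, 0.0, 0.0, 0.2], [0.34, 0.55, 0.0, 0.0, 0.0, 0.19], [0.35, 0.53, 0.0, 0.0, 0.0, 0.19], [0.37, 0.52, 0.0, 0.0, 0.01, 0.2], [0.31, 0.41, 0.0, -0.01, 0.0, 0.16], [0.23, 0.3, 0.0, 0.0, 0.0, 0.11], [0.16, 0.2, 0.0, 0.0, 0.0, 0.08], [0.08, 0.1, 0.0, 0.0, 0.0, 0.04]]
```

>>> {"method": "arm_command", "body": {"deltas": [[[-0.02, 0.13, 0, 0, 0, 0.04], [-0.03, 0.25, 0, 0, 0, 0.08], [-0.04, 0.38, 0, 0, 0, 0.11], [-0.04, 0.51, 0, 0, 0, 0.16], [-0.04, 0.64, 0, 0, 0, 0.19], [-0.03, 0.64, 0, 0, 0, 0.2], [-0.01, 0.64, 0, 0, 0, 0.19], [0.01, 0.63, 0, 0, 0, 0.2], [0.03, 0.64, 0, 0, 0, 0.19], [0.04, 0.64, 0, 0, 0, 0.2], [0.06, 0.64, 0, 0, 0, 0.19], [0.08, 0.63, 0, 0, 0, 0.2]]]}}

```text
time: 16.75
ee_pos: [472.0, -78.1, 224.0]
orientation: [3.141, -0.002, 3.133]
force: [-0.1, 1.1, -2.6]
finger_gap: 20.5
```

>>> {"method": "arm_command", "body": {"deltas": [[[0.09, 0.63, 0, 0, 0, 0.19], [0.12, 0.63, 0, 0, 0, 0.2], [0.13, 0.63, 0, 0, 0, 0.19], [0.14, 0.62, 0, 0, 0, 0.19], [0.17, 0.62, 0, 0, 0, 0.2], [0.18, 0.61, 0, 0, 0, 0.19], [0.19, 0.61, 0, 0, 0, 0.2], [0.22, 0.6, 0, 0, 0, 0.19], [0.22, 0.6, 0, 0, 0, 0.2], [0.25, 0.59, 0, 0, 0, 0.19], [0.26, 0.58, 0, 0, 0, 0.2], [0.28, 0.57, 0, 0, 0, 0.19]]]}}

```text
time: 17.95
ee_pos: [438.9, 149.0, 224.0]
orientation: [-3.141, -0.002, 2.808]
force: [0.6, -0.6, -2.5]
finger_gap: 20.8
```

>>> {"method": "arm_command", "body": {"deltas": [[[0.29, 0.57, 0, 0, 0, 0.2], [0.31, 0.56, 0, 0, 0, 0.19], [0.32, 0.55, 0, 0, 0, 0.2], [0.34, 0.55, 0, 0, 0, 0.19], [0.35, 0.53, 0, 0, 0, 0.19], [0.37, 0.52, 0, 0, 0, 0.2], [0.31, 0.41, 0, 0, 0, 0.16], [0.23, 0.3, 0, 0, 0, 0.11], [0.16, 0.2, 0, 0, 0, 0.08], [0.08, 0.1, 0, 0, 0, 0.04], [0, 0, 0, 0, 0, 0]]]}}

```text
time: 19.05
ee_pos: [418.0, 299.9, 224.6]
orientation: [-3.141, -0.0, 2.592]
force: [0.3, 0.3, -2.2]
finger_gap: 20.5
```

```bash
python3 - <<'E'
from plan import *
p,R=pose(); s=ctrl.observe(); print(p,R.as_euler("xyz"),s["joint_pos"].round(3),s["finger_gap"],s["force"],s["time"])
im,d=vision.grab_frame("scene"); cv2.imwrite("pics/s11.png",cv2.resize(im[90:240,290:480],None,fx=4,fy=4,interpolation=cv2.INTER_CUBIC)[:,:,::-1])
im2,d2=vision.grab_frame("top"); cv2.imwrite("pics/t11.png",cv2.resize(im2[120:320,130:330],None,fx=3,fy=3,interpolation=cv2.INTER_CUBIC)[:,:,::-1])
# refit beaker rim
import pickle
for cam,dd in (("top",d2),("scene",d)):
    r=models.silhouettes(cam,"beaker")
    for k in r[:2]:
        X=cloud(cam,dd,k["region"]); T=X[(X[:,2]>140)&(X[:,2]<156)][:,:2]; print(cam,k["conf"],len(T),T.mean(0) if len(T) else '')
E
```

```text
[418.04514304 299.91163514 224.60817985] [-3.14093021e+00 -3.39261144e-04  2.59175480e+00] [ 0.563  0.272  1.882  0.     0.988 -0.458] 20.482854959911208 [ 0.2860927   0.27455424 -2.22738771] 19.05
top 0.92 307 [583.37243063 200.82161737]
top 0.4 0 
scene 0.91 326 [574.60168482 204.34725177]
scene 0.21 0
```

View pics/s11.png

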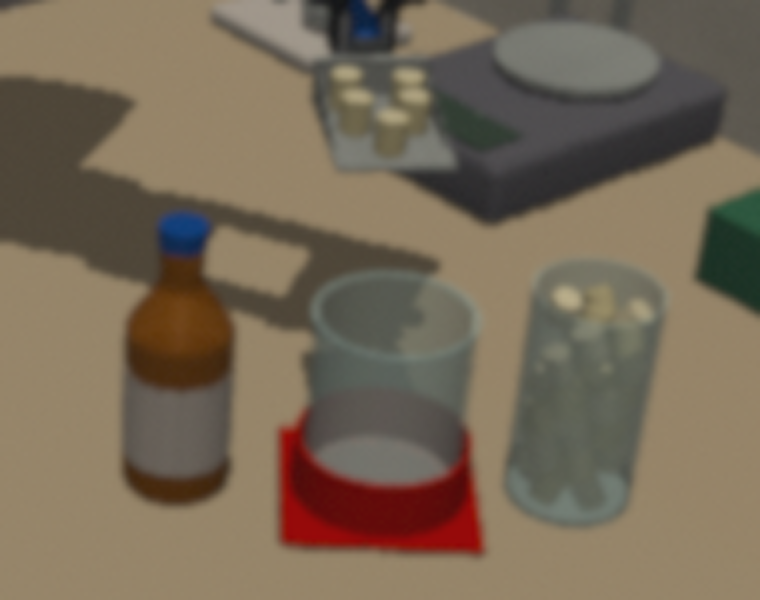

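View pics/t11.png

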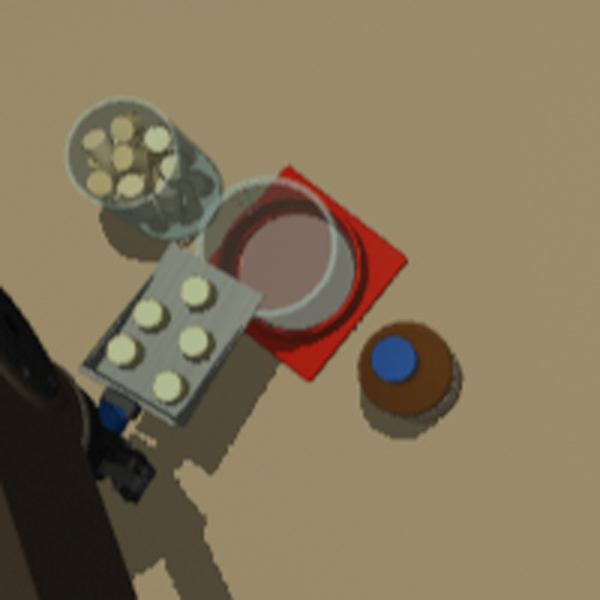

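```bash
python3 - <<'E'
from plan import *
p,R=pose()
L=np.array([-145,0,-11.2])
def tri(a,b):
    c1,d1=ray("top",*a);c2,d2=ray("scene",*b); A=np.c_[d1,-d2]; t=np.linalg.lstsq(A,c2-c1,rcond=None)[0]; p,q=c1+d1*t[0],c2+d2*t[1]; return ((p+q)/2).round(1),np.linalg.norm(p-q).round(1)
a=tri((130+175/3,120+242/3),(290+457/4,90+163/4)); b=tri((130+262/3,120+292/3),(290+340/4,90+168/4)); print(a,b,(a[0]+b[0])/2)
print("pred lip",p+R.apply(L), "corners",p+R.apply(L+[0,40,0]),p+R.apply(L-[0,40,0]))
for c in (40,-40): 
    X=p+R.apply(L+[0,c,-3]); print("px top",(proj("top",X)-[130,120])*3,"scene",(proj("scene",X)-[290,90])*4)
C=np.array([574,204.5]); h=R.as_euler("xyz")[2]-np.pi; u=np.array([np.cos(h),np.sin(h),0])
for t in (0,14):
    R1=down(h+np.pi,np.radians(t)); lip=np.r_[C,165]-37*u; print(t,"TCP target",lip-R1.apply(L))
lip=np.r_[C,165]-37*u
rows,P,Q=line(p,R,lip-down(h+np.pi,np.radians(14)).apply(L),down(h+np.pi,np.radians(14)),11,3); print(rows,P,Q.as_euler("xyz"),P+Q.apply(L))
# rim seen in the top: project rim circle
th=np.linspace(0,2*np.pi,9)
print([((proj("scene",(574+53*np.cos(t),204.5+53*np.sin(t),148))-[290,90])*4).round().tolist() for t in th])
print([((proj("top",(574+53*np.cos(t),204.5+53*np.sin(t),148))-[130,120])*3).round().tolist() for t in th])
E
```

```text
(array([563.5, 255.3, 240.3]), np.float64(3.9)) (array([524.4, 190.1, 239.2]), np.float64(0.7)) [543.95 222.7  239.75]
pred lip [542.05781907 223.4986116  236.15673663] corners [562.98241622 257.58909678 236.14936132] [521.13322193 189.40812642 236.16411194]
px top [170.1123434  241.43254245] scene [455.85498347 164.05421542]
px top [262.47004086 296.13240404] scene [335.39243553 166.48524718]
0 TCP target [418.88829023 299.70691935 153.8       ]
14 TCP target [420.2498595  298.87119382 189.21136273]
[[0.0, 0.0, 0.04, 0.0, 0.05, 0.0], [-0.01, 0.0, 0.07, 0.0, 0.11, 0.0], [0.0, 0.0, 0.11, 0.0, 0.17, 0.0], [-0.02, 0.01, 0.15, 0.0, 0.22, 0.0], [-0.02, 0.0, 0.15, 0.0, 0.22, 0.0], [-0.02, 0.0, 0.15, 0.0, 0.21, 0.0], [-0.03, 0.0, 0.14, 0.0, 0.22, 0.0], [-0.03, 0.0, 0.15, 0.0, 0.22, 0.0], [-0.03, 0.01, 0.11, 0.0, 0.17, 0.0], [-0.02, 0.0, 0.07, 0.0, 0.11, 0.0], [-0.01, 0.0, 0.04, 0.0, 0.05, 0.0]] [420.31420934 298.91815033 189.06433148] [-3.14140263 -0.24437144  2.5910449 ] [542.52779214 223.89872585 164.84933344]
[[449.0, 349.0], [474.0, 322.0], [452.0, 291.0], [398.0, 274.0], [342.0, 280.0], [315.0, 306.0], [334.0, 338.0], [390.0, 356.0], [449.0, 349.0]]
[[267.0, 180.0], [220.0, 200.0], [200.0, 247.0], [219.0, 293.0], [266.0, 312.0], [314.0, 291.0], [334.0, 244.0], [314.0, 198.0], [267.0, 180.0]]
```

>>> {"method": "arm_command", "body": {"deltas": [[[0, 0, 0.04, 0, 0.05, 0], [-0.01, 0, 0.07, 0, 0.11, 0], [-0.01, 0, 0.11, 0, 0.17, 0], [-0.01, 0, 0.15, 0, 0.22, 0], [-0.02, 0, 0.15, 0, 0.22, 0], [-0.02, 0, 0.15, 0, 0.21, 0], [-0.03, 0, 0.14, 0, 0.22, 0], [-0.03, 0, 0.15, 0, 0.22, 0], [-0.03, 0, 0.11, 0, 0.17, 0], [-0.02, 0, 0.07, 0, 0.11, 0], [-0.01, 0, 0.04, 0, 0.05, 0], [0, 0, 0, 0, 0, 0]]], "force": 120}}

```text
time: 20.45
ee_pos: [420.0, 298.7, 188.9]
orientation: [-3.141, -0.245, 2.591]
force: [-0.2, -0.8, -0.9]
finger_gap: 20.8
```

```bash
python3 - <<'E'
from plan import *
p,R=pose(); s=ctrl.observe(); L=np.array([-145,0,-11.2]); print(p,R.as_euler("xyz"),"lip",p+R.apply(L),s["joint_pos"].round(3),s["finger_gap"],s["force"],s["ft_torque"])
im,d=vision.grab_frame("scene"); cv2.imwrite("pics/s12.png",cv2.resize(im[90:240,290:480],None,fx=4,fy=4,interpolation=cv2.INTER_CUBIC)[:,:,::-1])
im2,d2=vision.grab_frame("top"); cv2.imwrite("pics/t12.png",cv2.resize(im2[150:270,150:290],None,fx=4,fy=4,interpolation=cv2.INTER_CUBIC)[:,:,::-1])
for c in (40,-40): 
    X=p+R.apply(L+[0,c,-3]); print("px top",(proj("top",X)-[150,150])*4,"scene",(proj("scene",X)-[290,90])*4)
E
```

```text
[420.03113024 298.72151181 188.90738176] [-3.14130803 -0.24467984  2.59102263] lip [542.23722621 223.70417877 164.64815977] [ 0.406  0.389  1.838  0.228  1.069 -0.739] 20.8241899922066 [-0.23806254 -0.81225967 -0.93033585] [-0.02197465 -0.05594955  0.01057714]
px top [178.61649227 220.85968612] scene [444.92089588 259.57783164]
px top [294.64191446 289.57743453] scene [327.90063936 262.33955839]
```

View pics/s12.png

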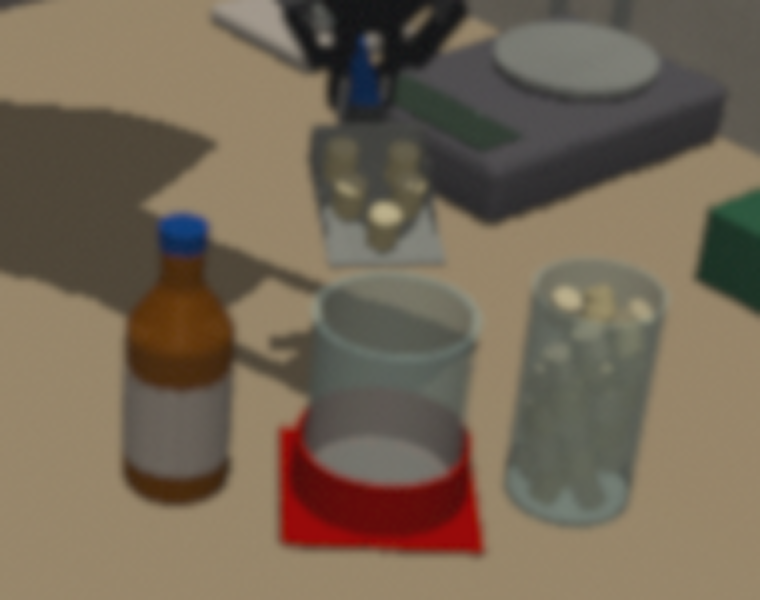

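View pics/t12.png

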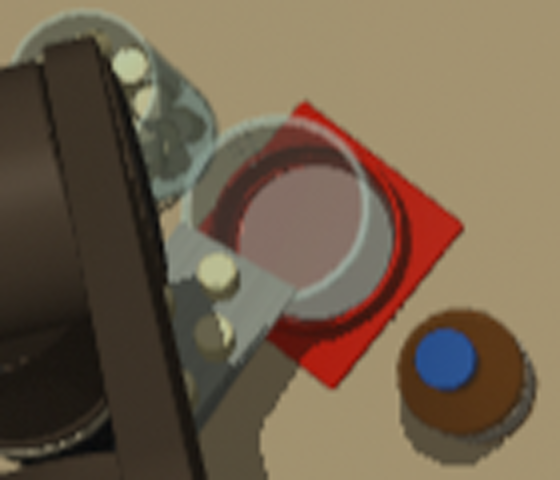

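>>> {"method": "arm_command", "body": {"deltas": [[[-0.02, 0, 0.08, 0, 0, 0], [-0.03, 0, 0.1, 0, 0, 0], [-0.02, 0, 0.1, 0, 0, 0], [-0.01, 0, 0.05, 0, 0, 0], [0, 0, 0, 0, 0, 0]]]}}

```text
time: 21.05
ee_pos: [419.7, 298.9, 178.6]
orientation: [-3.141, -0.245, 2.591]
force: [0.4, -0.0, -2.4]
finger_gap: 20.6
```

>>> {"method": "arm_command", "body": {"deltas": [[[-0.01, 0, 0.03, 0, 0, 0], [-0.01, 0, 0.03, 0, 0, 0], [0, 0, 0, 0, 0, 0]]]}}

```text
time: 21.35
ee_pos: [420.0, 298.8, 177.0]
orientation: [-3.142, -0.244, 2.591]
force: [-0.3, 0.1, -1.6]
finger_gap: 20.1
```

```bash
python3 - <<'E'
from plan import *
p,R=pose(); s=ctrl.observe(); L=np.array([-145,0,-11.2]); print(p,R.as_euler("xyz"),"lip",p+R.apply(L),s["force"],s["ft_torque"])
im,d=vision.grab_frame("scene"); cv2.imwrite("pics/s13.png",cv2.resize(im[130:200,350:430],None,fx=8,fy=8,interpolation=cv2.INTER_CUBIC)[:,:,::-1])
s=ctrl.observe(); print(s["force"])
E
```

```text
[420.00451099 298.81501614 176.95843368] [-3.14151104 -0.24444064  2.59133414] lip [542.23772408 223.8307854  152.73351348] [-0.3266016   0.11431433 -1.55383884] [-0.01337799 -0.03338586 -0.06068308]
[-0.76413839  0.17965982 -1.13871873]
```

View pics/s13.png

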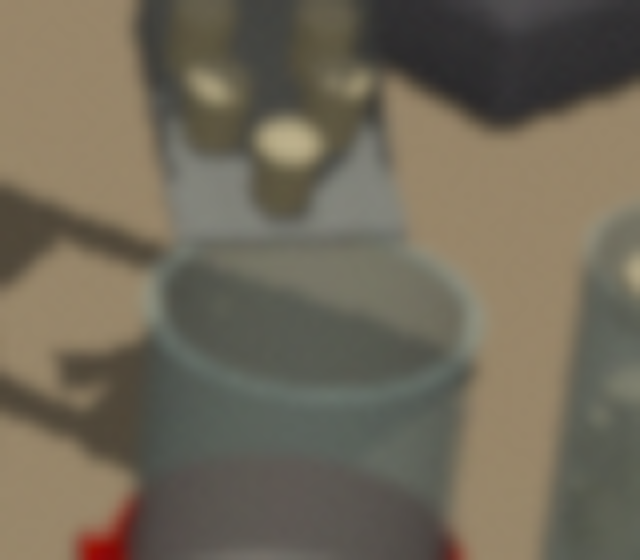

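>>> {"method": "arm_command", "body": {"deltas": [[[-0.01, 0, 0.03, 0, 0, 0], [0, 0, 0.03, 0, 0, 0], [0, 0, 0, 0, 0, 0]]]}}

```text
time: 21.7
ee_pos: [419.8, 298.9, 175.1]
orientation: [-3.141, -0.244, 2.591]
force: [-0.1, 0.3, -2.0]
finger_gap: 20.3
```

>>> {"method": "arm_command", "body": {"deltas": [[[-0.01, 0, 0.03, 0, 0, 0], [0, 0, 0, 0, 0, 0]]]}}

```text
time: 21.9
ee_pos: [419.9, 298.9, 174.2]
orientation: [-3.141, -0.244, 2.591]
force: [0.2, -0.3, -1.8]
finger_gap: 20.4
```

>>> {"method": "arm_command", "body": {"deltas": [[[0, 0, 0.03, 0, 0, 0], [0, 0, 0, 0, 0, 0]]]}}

```text
time: 22.1
ee_pos: [419.7, 299.0, 173.3]
orientation: [-3.141, -0.244, 2.591]
force: [0.1, 0.4, -1.6]
finger_gap: 20.4
```

Lip about 149 by the model now; continuing in small steps while watching the force.

>>> {"method": "arm_command", "body": {"deltas": [[[-0.01, 0, 0.03, 0, 0, 0], [0, 0, 0, 0, 0, 0]]]}}

```text
time: 22.3
ee_pos: [419.9, 299.0, 172.4]
orientation: [3.142, -0.244, 2.591]
force: [-0.1, -0.1, -1.0]
finger_gap: 20.6
```

>>> {"method": "arm_command", "body": {"deltas": [[[-0.01, 0, 0.03, 0, 0, 0], [0, 0, 0, 0, 0, 0]]]}}

```text
time: 22.5
ee_pos: [419.9, 299.0, 171.6]
orientation: [3.141, -0.244, 2.592]
force: [-1.9, 1.5, 3.1]
finger_gap: 20.8
```

>>> {"method": "arm_command", "body": {"deltas": [[[0, 0, 0.02, 0, 0, 0], [0, 0, 0, 0, 0, 0]]]}}

```text
time: 22.7
ee_pos: [419.7, 299.1, 171.0]
orientation: [3.141, -0.244, 2.592]
force: [-3.2, 1.8, 5.2]
finger_gap: 20.6
```

```bash
python3 - <<'E'
from plan import *
p,R=pose(); s=ctrl.observe(); L=np.array([-145,0,-11.2]); print(p,"lip",p+R.apply(L),s["force"],s["ft_torque"])
im,d=vision.grab_frame("scene"); cv2.imwrite("pics/s14.png",cv2.resize(im[130:200,350:430],None,fx=8,fy=8,interpolation=cv2.INTER_CUBIC)[:,:,::-1])
s=ctrl.observe(); print(s["force"],s["ft_torque"])
E
```

```text
[419.71373597 299.10576467 171.04860956] lip [541.96259229 224.14658411 146.82510077] [-3.17009639  1.78298069  5.15975191] [-0.07789035  0.09125145 -0.0591418 ]
[-2.79005012  2.15350401  5.41240098] [-0.08510811  0.10176324 -0.0053706 ]
```

View pics/s14.png

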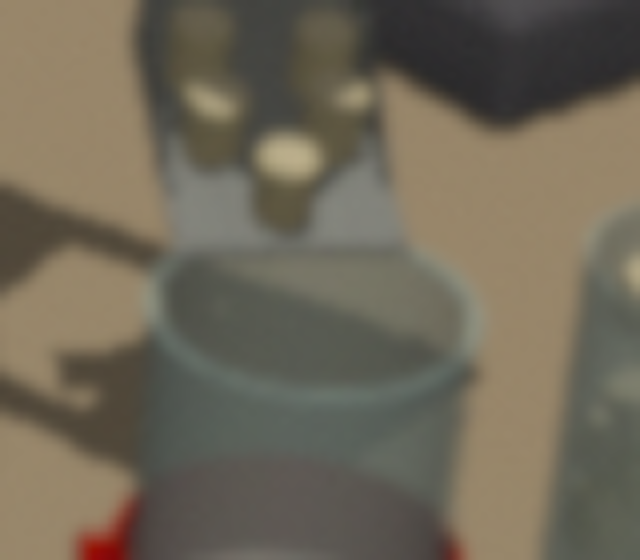

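>>> {"method": "arm_command", "body": {"deltas": [[[0, 0, -0.015, 0, 0, 0], [0.01, 0, -0.085, 0, 0.125, 0], [0.01, 0, -0.169, 0, 0.25, 0], [0.01, 0, -0.169, 0, 0.25, 0], [0.01, 0, -0.085, 0, 0.125, 0], [0, 0, 0, 0, 0, 0]]]}}

```text
time: 23.35
ee_pos: [423.4, 297.0, 186.3]
orientation: [3.141, -0.349, 2.591]
force: [1.3, 0.8, 2.1]
finger_gap: 20.1
```

```bash
cat > chk.py <<'E'
from plan import *
import sys
s=ctrl.observe(); p,R=pose(s); L=np.array([-145,0,-11.2])
z=R.apply([0,0,1]); print("tilt",np.degrees(np.arccos(-z[2])).round(1),"lip",(p+R.apply(L)).round(1),"F",s["force"].round(1),"M",s["ft_torque"].round(2),"q",s["joint_pos"].round(2),"t",s["time"],s["finger_gap"].round(1))
if len(sys.argv)>1:
    im,d=vision.grab_frame("scene"); cv2.imwrite(f"pics/{sys.argv[1]}.png",cv2.resize(im[90:240,330:450],None,fx=4,fy=4,interpolation=cv2.INTER_CUBIC)[:,:,::-1])
E
python3 chk.py s15
```

```text
Traceback (most recent call last):
  File "chk.py", line 4, in <module>
    z=R.apply([0,0,1]); print("tilt",np.degrees(np.arccos(-z[2])).round(1),"lip",(p+R.apply(L)).round(1),"F",s["force"].round(1),"M",s["ft_torque"].round(2),"q",s["joint_pos"].round(2),"t",s["time"],s["finger_gap"].round(1))
                                                                                                                                                                                                       ^^^^^^^^^^^^^^^^^^^^^
AttributeError: 'float' object has no attribute 'round'
```

```bash
sed -i 's/,s\["finger_gap"\].round(1))/,s["finger_gap"])/' chk.py; python3 chk.py s15
```

```text
tilt 20.0 lip [542.8 223.6 147.2] F [1.3 0.8 2.1] M [-0.24 -0.69  0.02] q [ 0.35  0.44  1.8   0.3   1.15 -0.83] t 23.35 20.087395690191197
```

View pics/s15.png

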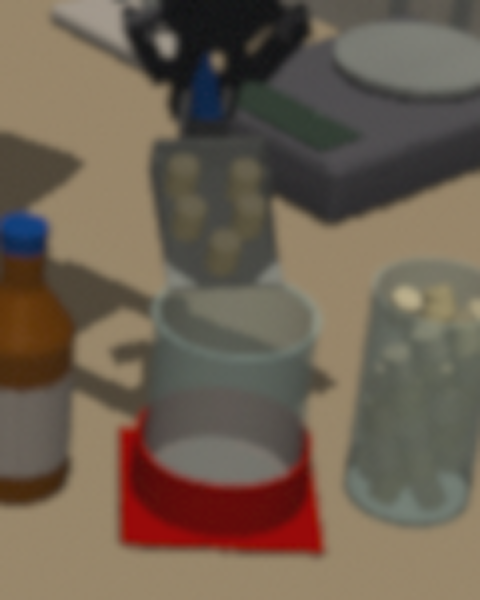

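>>> {"method": "arm_command", "body": {"deltas": [[[0.01, 0, -0.085, 0, 0.125, 0], [0.01, 0, -0.169, 0, 0.25, 0], [0.01, 0, -0.169, 0, 0.25, 0], [0.01, 0, -0.169, 0, 0.25, 0], [0, 0, 0, 0, 0, 0]]]}}

```text
time: 23.9
ee_pos: [428.0, 294.1, 203.2]
orientation: [3.141, -0.472, 2.591]
force: [0.2, 0.8, 4.0]
finger_gap: 20.2
```

```bash
python3 chk.py s16
```

```text
tilt 27.1 lip [542.4 223.8 147.3] F [0.2 0.8 4. ] M [-0.28 -0.54  0.01] q [ 0.28  0.48  1.73  0.36  1.28 -0.9 ] t 23.9 20.24912713684036
```

View pics/s16.png

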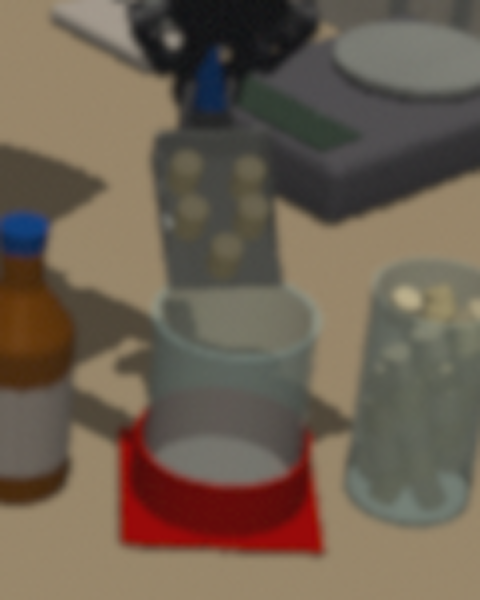

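>>> {"method": "arm_command", "body": {"deltas": [[[0.01, 0, -0.175, 0, 0.25, 0], [0.01, 0, -0.17, 0, 0.25, 0], [0.01, 0, -0.17, 0, 0.25, 0], [0, 0, 0, 0, 0, 0]]]}}

```text
time: 24.35
ee_pos: [433.3, 290.7, 217.0]
orientation: [-3.141, -0.576, 2.591]
force: [-0.1, -0.4, 3.7]
finger_gap: 20.4
```

```bash
python3 chk.py s17
```

```text
tilt 33.0 lip [542.1 223.9 147.4] F [-0.1 -0.4  3.7] M [-0.37 -0.5   0.  ] q [ 0.23  0.52  1.67  0.4   1.4  -0.95] t 24.35 20.391571803661172
```

View pics/s17.png

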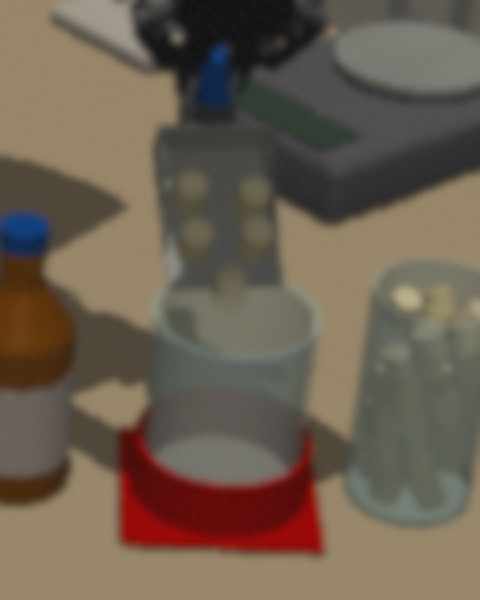

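>>> {"method": "arm_command", "body": {"deltas": [[[0, 0, 0, 0, 0, 0], [0, 0, 0, 0, 0, 0], [0, 0, 0, 0, 0, 0], [0.01, 0, -0.085, 0, 0.125, 0], [0, 0, 0, 0, 0, 0], [0.01, 0, -0.085, 0, 0.125, 0], [0, 0, 0, 0, 0, 0], [0, 0, 0, 0, 0, 0]]]}}

```text
time: 25.2
ee_pos: [435.0, 289.7, 221.9]
orientation: [3.142, -0.613, 2.591]
force: [-1.7, 1.8, 5.7]
finger_gap: 20.8
```

```bash
python3 chk.py s18
```

```text
tilt 35.1 lip [541.6 224.3 147.7] F [-1.7  1.8  5.7] M [ 0.07  0.17 -0.01] q [ 0.22  0.54  1.65  0.42  1.43 -0.96] t 25.2 20.80830585739667
```

View pics/s18.png

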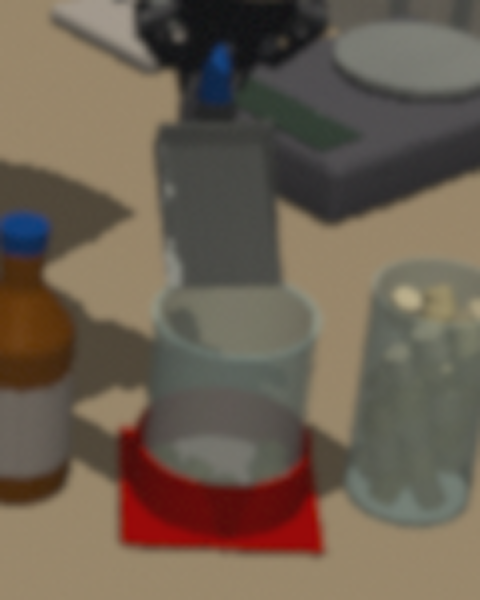

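>>> {"method": "arm_command", "body": {"deltas": [[[0.03, 0, -0.05, 0, 0, 0], [0.1, 0, -0.15, 0, 0, 0], [0.2, 0, -0.3, 0, 0, 0], [0.3, 0, -0.4, 0, 0, 0], [0.3, 0, -0.4, 0, 0, 0], [0.2, 0, -0.3, 0, 0, 0], [0, 0, 0, 0, 0, 0]]]}}

```text
time: 25.95
ee_pos: [435.6, 290.0, 282.4]
orientation: [3.139, -0.609, 2.593]
force: [-0.2, -0.3, -1.9]
finger_gap: 20.5
```

```bash
python3 chk.py s19; python3 - <<'E'
from plan import *
im2,d2=vision.grab_frame("top"); cv2.imwrite("pics/t19.png",cv2.resize(im2[130:280,130:300],None,fx=4,fy=4,interpolation=cv2.INTER_CUBIC)[:,:,::-1])
p,R=pose(); h=R.as_euler("xyz")[2]-np.pi
R1=down(-.55+np.pi)
a,P,Q=line(p,R,np.array([418.8,299.7,235.]),R1,10,2); print(a,P,Q.as_euler("xyz"))
R2=Ro.from_euler("xyz",[np.pi,0,-2.8764])
b,P,Q=line(np.array([418.8,299.7,235.]),R1,np.array([500.6,-269.3,235]),R2,26,3); print(P,Q.as_euler("xyz"))
print(b[:12]);print(b[12:24]);print(b[24:])
E
```

```text
tilt 34.9 lip [542.6 224.6 208.6] F [-0.2 -0.3 -1.9] M [-0.24 -0.25  0.  ] q [ 0.22  0.48  1.59  0.41  1.54 -0.91] t 25.95 20.474315488427564
[[-0.01, 0.0, 0.07, 0.0, -0.18, 0.0], [-0.03, 0.0, 0.13, 0.0, -0.37, 0.0], [-0.03, 0.0, 0.21, 0.0, -0.54, 0.0], [-0.01, 0.0, 0.2, 0.0, -0.55, 0.0], [0.0, 0.0, 0.21, 0.0, -0.55, 0.0], [0.02, 0.0, 0.2, 0.0, -0.54, 0.0], [0.03, 0.0, 0.21, 0.0, -0.55, 0.0], [0.05, 0.0, 0.19, 0.0, -0.55, 0.0], [0.04, 0.0, 0.14, 0.0, -0.36, 0.0], [0.03, 0.0, 0.06, 0.0, -0.18, 0.0]] [418.65614506 299.68188022 234.98064706] [ 3.14123221e+00 -2.42971931e-04  2.59149015e+00]
[ 500.48982328 -269.2661548   235.        ] [-3.14159265  0.         -2.87617483]
[[-0.13, -0.16, 0.0, 0.0, 0.0, -0.06], [-0.27, -0.32, 0.0, 0.0, 0.0, -0.13], [-0.38, -0.49, 0.0, 0.0, 0.0, -0.19], [-0.5, -0.67, 0.0, 0.0, 0.0, -0.25], [-0.47, -0.69, 0.0, 0.0, 0.0, -0.26], [-0.45, -0.7, 0.0, 0.0, 0.0, -0.25], [-0.43, -0.72, 0.0, 0.0, 0.0, -0.26], [-0.39, -0.73, 0.0, 0.0, 0.0, -0.25], [-0.37, -0.75, 0.0, 0.0, 0.0, -0.25], [-0.35, -0.75, 0.0, 0.0, 0.0, -0.26], [-0.32, -0.77, 0.0, 0.0, 0.0, -0.25], [-0.29, -0.78, 0.0, 0.0, 0.0, -0.26]]
[[-0.26, -0.8, 0.0, 0.0, 0.0, -0.25], [-0.23, -0.79, 0.0, 0.0, 0.0, -0.25], [-0.21, -0.81, 0.0, 0.0, 0.0, -0.26], [-0.18, -0.82, 0.0, 0.0, 0.0, -0.25], [-0.15, -0.82, 0.0, 0.0, 0.0, -0.25], [-0.12, -0.82, 0.0, 0.0, 0.0, -0.26], [-0.09, -0.83, 0.0, 0.0, 0.0, -0.25], [-0.06, -0.83, 0.0, 0.0, 0.0, -0.26], [-0.03, -0.83, 0.0, 0.0, 0.0, -0.25], [0.0, -0.83, 0.0, 0.0, 0.0, -0.25], [0.03, -0.84, 0.0, 0.0, 0.0, -0.26], [0.04, -0.62, 0.0, 0.0, 0.0, -0.19]]
[[0.04, -0.42, 0.0, 0.0, 0.0, -0.12], [0.03, -0.2, 0.0, 0.0, 0.0, -0.07]]
```

View pics/s19.png

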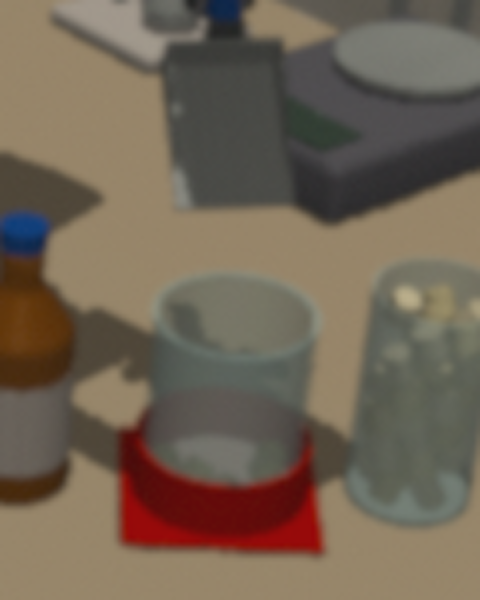

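View pics/t19.png

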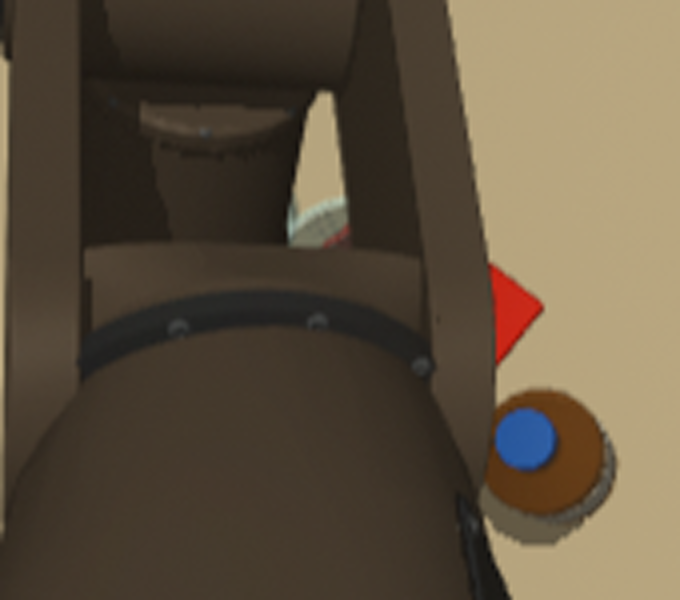

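>>> {"method": "arm_command", "body": {"deltas": [[[-0.01, 0, 0.07, 0, -0.18, 0], [-0.03, 0, 0.13, 0, -0.37, 0], [-0.03, 0, 0.21, 0, -0.54, 0], [-0.01, 0, 0.2, 0, -0.55, 0], [0, 0, 0.21, 0, -0.55, 0], [0.02, 0, 0.2, 0, -0.54, 0], [0.03, 0, 0.21, 0, -0.55, 0], [0.05, 0, 0.19, 0, -0.55, 0], [0.04, 0, 0.14, 0, -0.36, 0], [0.03, 0, 0.06, 0, -0.18, 0]]]}}

```text
time: 27.05
ee_pos: [417.3, 300.0, 234.3]
orientation: [-3.141, 0.001, 2.593]
force: [-0.6, -0.2, -1.3]
finger_gap: 20.8
```

>>> {"method": "arm_command", "body": {"deltas": [[[-0.13, -0.16, 0, 0, 0, -0.06], [-0.27, -0.32, 0, 0, 0, -0.13], [-0.38, -0.49, 0, 0, 0, -0.19], [-0.5, -0.67, 0, 0, 0, -0.25], [-0.47, -0.69, 0, 0, 0, -0.26], [-0.45, -0.7, 0, 0, 0, -0.25], [-0.43, -0.72, 0, 0, 0, -0.26], [-0.39, -0.73, 0, 0, 0, -0.25], [-0.37, -0.75, 0, 0, 0, -0.25], [-0.35, -0.75, 0, 0, 0, -0.26], [-0.32, -0.77, 0, 0, 0, -0.25], [-0.29, -0.78, 0, 0, 0, -0.26]]]}}

```text
time: 28.25
ee_pos: [455.8, 38.6, 234.6]
orientation: [3.141, -0.001, 2.966]
force: [-0.2, 0.2, -0.9]
finger_gap: 20.3
```

>>> {"method": "arm_command", "body": {"deltas": [[[-0.26, -0.8, 0, 0, 0, -0.25], [-0.23, -0.79, 0, 0, 0, -0.25], [-0.21, -0.81, 0, 0, 0, -0.26], [-0.18, -0.82, 0, 0, 0, -0.25], [-0.15, -0.82, 0, 0, 0, -0.25], [-0.12, -0.82, 0, 0, 0, -0.26], [-0.09, -0.83, 0, 0, 0, -0.25], [-0.06, -0.83, 0, 0, 0, -0.26], [-0.03, -0.83, 0, 0, 0, -0.25], [0, -0.83, 0, 0, 0, -0.25], [0.03, -0.84, 0, 0, 0, -0.26], [0.04, -0.62, 0, 0, 0, -0.19]]]}}

```text
time: 29.45
ee_pos: [497.4, -252.7, 234.3]
orientation: [3.141, -0.0, -2.902]
force: [0.7, -0.0, -1.4]
finger_gap: 20.2
```

>>> {"method": "arm_command", "body": {"deltas": [[[0.04, -0.42, 0, 0, 0, -0.12], [0.03, -0.2, 0, 0, 0, -0.07], [0, 0, 0, 0, 0, 0], [0, 0, 0, 0, 0, 0]]]}}

```text
time: 29.85
ee_pos: [499.8, -268.9, 234.4]
orientation: [3.14, -0.001, -2.877]
force: [-0.3, -0.1, -0.7]
finger_gap: 20.2
```

```bash
python3 - <<'E'
from plan import *
p,R=pose(); s=ctrl.observe(); print(p,R.as_euler("xyz"),s["time"],s["finger_gap"],s["force"])
im2,d2=vision.grab_frame("top"); cv2.imwrite("pics/t20.png",cv2.resize(im2[130:280,130:300],None,fx=4,fy=4,interpolation=cv2.INTER_CUBIC)[:,:,::-1])
im,d=vision.grab_frame("scene"); cv2.imwrite("pics/s20.png",im[:,:,::-1])
b,P,Q=line(p,R,np.array([501,-268.5,45.]),Ro.from_euler("xyz",[np.pi,0,-2.8764]),12,3); print(b,P,Q.as_euler("xyz"))
E
```

```text
[ 499.84571014 -268.92107206  234.40230285] [ 3.14045008e+00 -7.02049434e-04 -2.87680842e+00] 29.85 20.192859506771725 [-0.2813026  -0.12299854 -0.65265916]
[[0.0, 0.0, 0.18, 0.0, 0.0, 0.0], [0.0, 0.0, 0.35, 0.0, 0.0, 0.0], [-0.01, 0.0, 0.52, 0.0, 0.0, 0.0], [0.0, 0.0, 0.7, 0.0, 0.0, 0.0], [-0.01, 0.0, 0.71, 0.0, 0.0, 0.0], [0.0, 0.0, 0.7, 0.0, 0.0, 0.0], [-0.01, 0.0, 0.7, 0.01, 0.0, 0.0], [0.0, 0.0, 0.7, 0.0, 0.0, 0.0], [-0.01, 0.0, 0.7, 0.0, 0.0, 0.0], [0.0, 0.0, 0.53, 0.0, 0.0, 0.0], [0.0, 0.0, 0.35, 0.0, 0.0, 0.0], [-0.01, 0.0, 0.17, 0.0, -0.01, 0.0]] [ 501.13542099 -268.45359735   45.10137438] [-3.14133897e+00  6.94213922e-04 -2.87680806e+00]
```

View pics/t20.png

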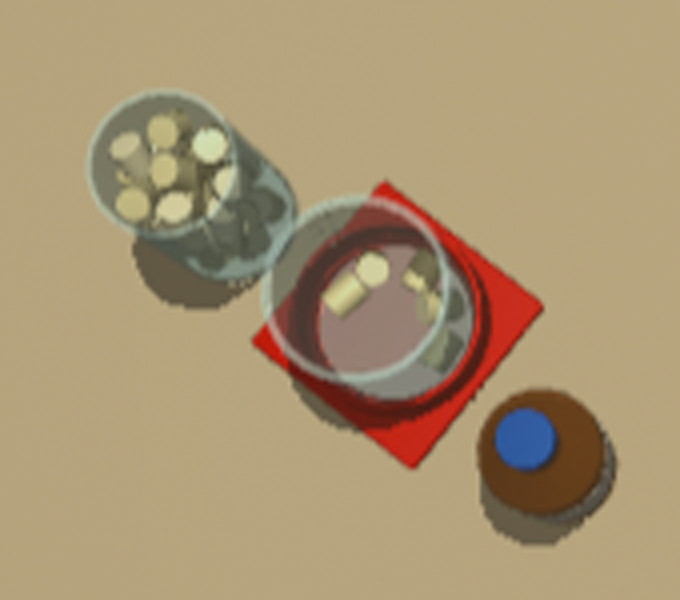

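View pics/s20.png

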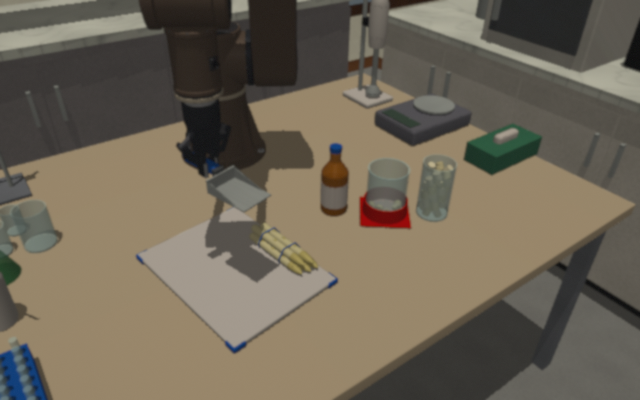

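>>> {"method": "arm_command", "body": {"deltas": [[[0, 0, 0.18, 0, 0, 0], [0, 0, 0.35, 0, 0, 0], [-0.01, 0, 0.52, 0, 0, 0], [0, 0, 0.7, 0, 0, 0], [-0.01, 0, 0.71, 0, 0, 0], [0, 0, 0.7, 0, 0, 0], [-0.01, 0, 0.7, 0, 0, 0], [0, 0, 0.7, 0, 0, 0], [-0.01, 0, 0.7, 0, 0, 0], [0, 0, 0.53, 0, 0, 0], [0, 0, 0.35, 0, 0, 0], [0, 0, 0.17, 0, 0, 0]]]}}

```text
time: 31.15
ee_pos: [500.7, -268.4, 44.0]
orientation: [3.14, -0.002, -2.876]
force: [-0.1, -0.2, -1.3]
finger_gap: 20.2
```

```bash
python3 - <<'E'
from plan import *
s=ctrl.observe(); p,R=pose(s); print(p,s["orientation"],s["force"])
im,d=vision.grab_frame("scene"); cv2.imwrite("pics/s21.png",cv2.resize(im[180:300,160:310],None,fx=5,fy=5,interpolation=cv2.INTER_CUBIC)[:,:,::-1])
r=models.silhouettes("scene","scoop"); X=cloud("scene",d,r[0]["region"])
h=.269; o=p+R.apply([-90,0,-11.2]); e=X[:,:2]-o[:2]; sx=e@[np.cos(h),np.sin(h)]; sy=e@[-np.sin(h),np.cos(h)]; print("blade top expected",o[2]+3)
for lo in range(-40,60,12):
    for a,b in ((-34,0),(0,34)):
        k=(sx>lo)&(sx<lo+12)&(sy>a)&(sy<b); print(lo,a,k.sum(),np.percentile(X[k,2],[25,50]).round(1) if k.sum() else '')
E
```

```text
[ 500.67127967 -268.37099425   43.97343166] [ 3.13988230e+00 -1.58424351e-03 -2.87618272e+00] [-0.05818417 -0.22636334 -1.28009177]
blade top expected 58.03081936373724
-40 -34 32 [56.5 57.6]
-40 0 45 [56.9 58. ]
-28 -34 40 [57.1 58.1]
-28 0 50 [56.8 58. ]
-16 -34 43 [56.9 58. ]
-16 0 49 [56.6 57.7]
-4 -34 50 [57.  58.4]
-4 0 54 [56.8 58.3]
8 -34 53 [56.7 57.9]
8 0 45 [57.  57.8]
20 -34 57 [56.5 57.9]
20 0 53 [56.7 57.6]
32 -34 51 [56.5 57.9]
32 0 55 [56.7 57.6]
44 -34 60 [56.8 57.8]
44 0 51 [57.  57.9]
56 -34 4 [57.5 58.1]
56 0 2 [60.6 60.6]
```

View pics/s21.png

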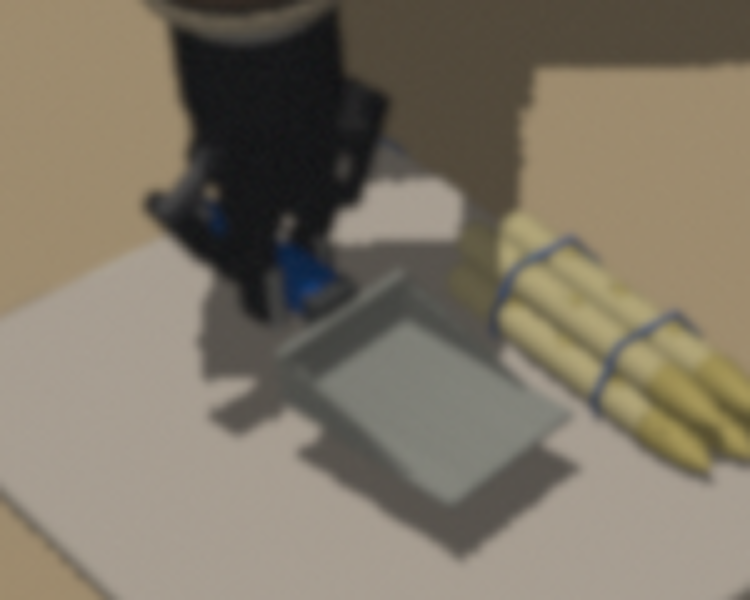

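Blade is level. Lowering 38 mm, then the last bit by force.

>>> {"method": "arm_command", "body": {"deltas": [[[0, 0, 0.2, 0, 0, 0], [0, 0, 0.35, 0, 0, 0], [0, 0, 0.35, 0, 0, 0], [0, 0, 0.2, 0, 0, 0], [0, 0, 0.12, 0, 0, 0], [0, 0, 0.05, 0, 0, 0], [0, 0, 0, 0, 0, 0]]]}}

```text
time: 31.95
ee_pos: [501.2, -268.9, 7.0]
orientation: [3.141, -0.001, -2.876]
force: [0.0, -0.3, -2.2]
finger_gap: 20.7
```

>>> {"method": "arm_command", "body": {"deltas": [[[0, 0, 0.02, 0, 0, 0], [0, 0, 0, 0, 0, 0]]]}}

```text
time: 32.15
ee_pos: [501.4, -269.0, 6.8]
orientation: [3.141, -0.0, -2.876]
force: [-0.1, -0.8, -1.9]
finger_gap: 20.7
```

>>> {"method": "arm_command", "body": {"deltas": [[[0, 0, 0.03, 0, 0, 0], [0, 0, 0, 0, 0, 0]]]}}

```text
time: 32.35
ee_pos: [501.3, -268.9, 5.7]
orientation: [3.141, -0.0, -2.876]
force: [-1.0, -0.4, -0.6]
finger_gap: 20.4
```

>>> {"method": "arm_command", "body": {"deltas": [[[0, 0, 0.03, 0, 0, 0], [0, 0, 0, 0, 0, 0]]]}}

```text
time: 32.55
ee_pos: [501.3, -269.0, 4.9]
orientation: [3.141, -0.0, -2.876]
force: [-1.2, 0.5, 2.7]
finger_gap: 20.2
```

Contact (about 4.5 N). Opening and withdrawing straight up.

>>> {"method": "arm_command", "body": {"deltas": [[[0, 0, 0, 0, 0, 0], [0, 0, 0, 0, 0, 0], [0, 0, 0, 0, 0, 0], [0, 0, -0.15, 0, 0, 0], [0, 0, -0.4, 0, 0, 0], [0, 0, -0.8, 0, 0, 0], [0, 0, -1, 0, 0, 0], [0, 0, -1, 0, 0, 0], [0, 0, -1, 0, 0, 0], [0, 0, -1, 0, 0, 0], [0, 0, -0.6, 0, 0, 0], [0, 0, 0, 0, 0, 0]]], "gripper": 50, "force": 20}}

```text
time: 33.75
ee_pos: [502.8, -269.8, 187.0]
orientation: [-3.138, 0.003, -2.876]
force: [-0.5, -0.2, -0.2]
finger_gap: 49.8
```

```bash
python3 - <<'E'
from plan import *
import pickle
D=pickle.load(open("d0.pkl","rb"))
s=ctrl.observe(); print(s["ee_pos"],s["finger_gap"],s["force"],s["time"])
im,d=vision.grab_frame("scene"); cv2.imwrite("pics/s22.png",im[:,:,::-1])
for l in ("scoop","bunch","beaker","full_beaker","reagent"):
    r=models.silhouettes("scene",l)
    if r: X=cloud("scene",d,r[0]["region"]); X0=cloud("scene",D["scene"][1],D[("scene",l)][0]["region"]); print(l,r[0]["conf"],r[0]["extent"],D[("scene",l)][0]["extent"],np.median(X,0).round(1),np.median(X0,0).round(1))
    if l=="scoop":
        h=.269; e=X[:,:2]-[587.5,-245.6]; sx=e@[np.cos(h),np.sin(h)]; sy=e@[-np.sin(h),np.cos(h)]
        for lo in range(-40,60,16):
            k=(sx>lo)&(sx<lo+16)&(abs(sy)<34); print(lo,k.sum(),np.percentile(X[k,2],[25,50]).round(1))
im2,d2=vision.grab_frame("top"); cv2.imwrite("pics/t22.png",im2[:,:,::-1])
cv2.imwrite("pics/t22z.png",cv2.resize(im2[165:245,180:280],None,fx=7,fy=7,interpolation=cv2.INTER_CUBIC)[:,:,::-1])
E
```

```text
[ 502.753813   -269.77249788  186.95346778] 49.82306916511485 [-0.4961247  -0.24597518 -0.18899737] 33.75
scoop 0.66 [195.9, 231.1, 276.7, 293.9] [196.0, 229.9, 275.3, 294.6] [ 560.  -257.3   21.5] [ 555.4 -260.9   24.8]
-40 110 [18.1 19. ]
-24 115 [18.2 19.2]
-8 128 [18.1 19.1]
8 138 [17.9 19. ]
24 141 [18.  19.3]
40 152 [17.9 18.9]
56 9 [19.3 20. ]
bunch 0.76 [248.9, 222.1, 315.8, 276.0] [248.2, 220.7, 316.7, 274.8] [ 586.9 -145.5   48.5] [ 585.7 -145.5   47.9]
beaker 0.69 [365.0, 158.5, 411.0, 211.9] [365.9, 161.0, 407.9, 214.1] [589.6 189.8 110.7] [590.2 188.4 112.2]
full_beaker 0.63 [414.4, 153.6, 458.9, 223.2] [414.5, 153.6, 455.0, 221.4] [667.7 290.4 108.9] [666.8 290.3 109.4]
reagent 0.77 [315.8, 141.7, 346.1, 217.0] [314.3, 140.3, 348.6, 217.7] [498.   81.9 101.7] [497.9  81.9 101.6]
```

View pics/s22.png

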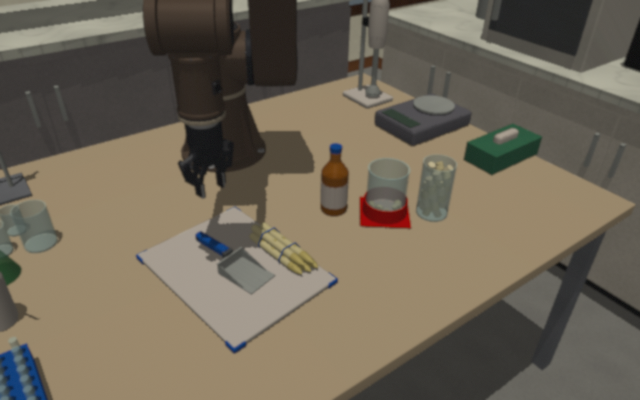

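View pics/t22z.png

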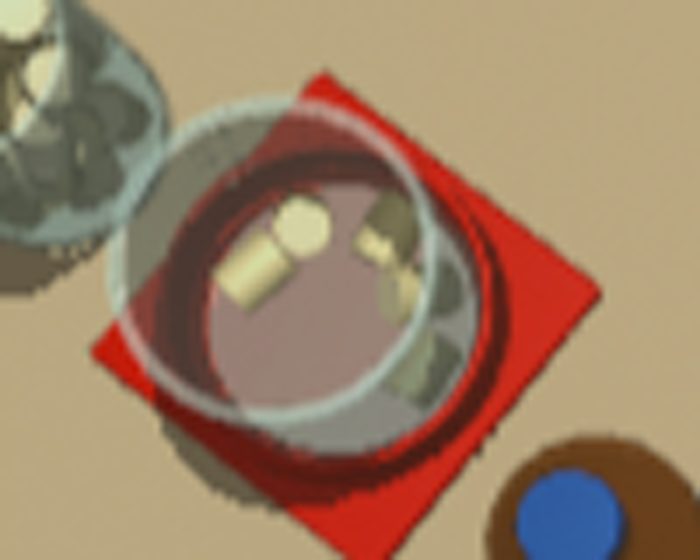

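View pics/t22.png

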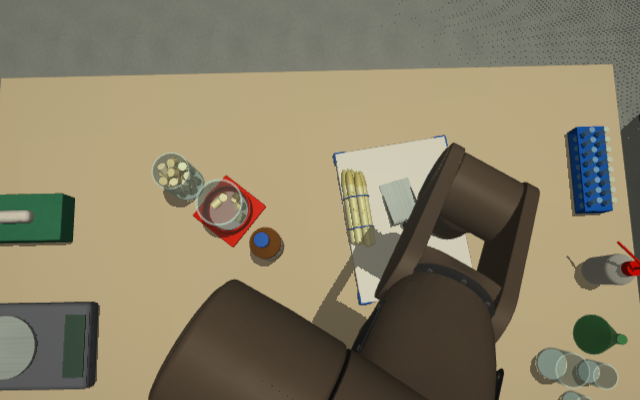

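```bash
python3 -c "
from plant import ctrl
print(ctrl.finish_job())"
```

```text
the job is handed in; nothing more can be done
None
```

The job is done and handed in at about 34 s of the 72 s allowed. `finish_job()` gave no verdict, so what follows rests on my own checks.

**What was done**
- I placed the stray upright on the front of the blade and carried the level scoop to the beaker with all five pieces standing on it.
- I rested the lip on the rim at about 14° of tilt with all five still aboard. I then pivoted about the lip to 35°, with the contact readings at about 4 to 8 N, and the pieces slid off between 33° and 35°.
- I levelled the empty scoop and laid it back where it had been.

**Last checks**
- **Pieces:** all five show inside the beaker in the top view, and the blade is empty.
- **Scoop:** the blade lies flat, with its top at 19 mm along its whole length, and the gripper is clear of it.
- **Bystanders:** the bottle, full beaker and bunch match their starting positions to within about 1 mm.

**What failed or disagreed**
- **Stray grasp:** the first attempt closed on nothing. The fingertips stand about 27 mm behind the reported TCP (at 16 mm opening), which disagrees with the text. I measured this with two cameras and went lower, and the second grasp held.
- **Handle grip:** I first set the opening to 24 mm, which did not close on the handle, and then regripped.
- **Pressing force:** the highest reading was about 8 N, just after the last pieces fell. Readings were taken only at the end of each move, so brief peaks in between were not seen.

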